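# Load the tray sealer and crack its stuck sealing head

### The job

Run one changeover on the tofu tray sealer: seat the filled tofu tray in the empty nest of the shuttle plate, rim flat on the plate, and let go of it; only then lift the sealing head by its front handle, breaking it free of its sticky rubber seal. Hold the head only slightly open, with a gap of about 4 to 5 cm under its front edge, so that the freshly sealed pack under it can cool: finish while still holding the handle, with the head steady, because it falls shut by itself. Leave everything else on the table where it stands.

Things in the scene. Friction and masses are not known exactly. Their poses are not given: they have to be found in the camera images.
- tofu_tray: The filled tray, loose, rigid, 110 g: black plastic with a cream block of tofu in it. Rim: a flat frame 100 x 60 mm, 6 mm thick, 24 to 30 mm above the origin; below it the body is 88 x 48 mm (its lowest 12 mm only 80 x 40). Origin: centre of the underside; x along the 100 mm side, y along the 60 mm side, z up. Best taken by the rim, across the 60 mm.
- sealer: The tray sealer, fixed: steel housing 280 x 340 x 80 mm with a hinged sealing head on top in the middle. Below the head an aluminium shuttle plate, 160 mm deep, lies on two rails along y; its right half (under the head) carries the finished pack, its left end (+y) has the empty nest. Nothing but the head moves. x from front to back, y to its left, z up; origin on the table under the head.
- nest (a point): Centre of the empty nest at the level of the plate's upper face, 129 mm above the table; axes as the sealer's. The cavity is 92 mm along x by 52 mm along y, 28 mm deep. The tray's body drops in, its 100 mm side along x (either way round), until its rim rests on the plate: tray origin 24 mm below this point. Finger slots 50 mm wide and 28 mm deep run out 49 mm from the middle of both long sides.
- head_angle (a joint): Opening of the sealing head, rad: 0 shut, growing as its front rises (0 to 1.1). A rubber lip seal grips its front edge: the pull at the handle rises to a peak of 13 to 23 N within the first 8 mm, then drops quickly; past 20 mm only the head's weight is left, about 5 N at the handle. Let go, it falls shut and seals again. Its front edge is 220 mm from the hinge: 0.2 rad is a gap of 44 mm.
- head: The sealing head: steel, 150 mm wide, 200 mm deep, some 55 mm high, about 1 kg, hinged at its back edge on the sealer. Origin on the hinge axis; the frame tilts with the head, x from front to back, y along the hinge.
- lift_handle (a point): Lift handle of the head: round black bar, 22 mm thick, 130 mm long, on steel arms 60 mm either side of its middle. The point is the centre of the bar; y along it; the frame tilts with the head. Shut: 202 mm above the table, 265 mm in front of (-x) and 52 mm above the hinge axis, 45 mm before the head's front edge, 35 mm above its steel plate. Straddle it from above, fingers closing along the sealer's x.
- head_hinge (a point): Middle of the head's hinge axis, at the back of the sealer, 150 mm above the table; axes as the sealer's (the hinge runs along y). On the midline of the head.
- spare_trays: Bystander: a stack of three empty trays of the same outline, loose, 44 mm high, origin under its centre. It and the filled tray may have changed places.
- bowl: Bystander: steel bowl, 90 mm across, 40 mm high, origin under its centre.
- cup: Bystander: steel cup, 70 mm across, 75 mm high, origin under its centre.
- spatula: Bystander: spatula, 250 mm long along its x, lying on the table in front of the sealer.
- spare_roll: Bystander: spare roll of film standing on end, 60 mm across, 142 mm high, origin under its centre.
- oil: Bystander: oil bottle, 64 mm across, 190 mm high, origin under its centre.
Things that resemble listed ones, but are neither listed nor needed, are in the scene too. Leave any pink look-alike of the tofu_tray alone.

How it is judged:
On the way, in this order (a step that is already met when the one before it is completed fails the run):
1. the filled tray is seated in the empty nest and let go, with the head still shut (horizontal distance between tofu_tray and nest below 0.006 m and z of tofu_tray in the frame of nest below -0.0205 m and angle between tofu_tray's own z axis and vertical below 0.06 rad and angle between the x axis of tofu_tray and the x axis of nest, either way round below 0.1 rad and contact force between the fingers and tofu_tray below 0.2 N and linear speed of tofu_tray below 0.02 m/s and value of joint head_angle below 0.02 rad), for 0.2 s.
2. the head is broken free of its seal by its handle (value of joint head_angle above 0.04 rad and contact force between the fingers and head above 1 N and distance between the grasp point and lift_handle below 0.07 m), for 0.1 s.
At the end, for the whole second after the job is handed in: Fingers still hold the lift handle (over 1 N, 70 mm from its middle at most), head steady (0.05 rad/s) at 0.12 to 0.32 rad (gap 26 to 70 mm); tray untouched in the nest: within 6 mm of centre, 0.1 rad of its direction, 0.06 rad of level, rim on the plate within 3.5 mm (value of joint head_angle between 0.12 and 0.32 rad and velocity of joint head_angle between -0.05 and 0.05 rad/s and contact force between the fingers and head above 1 N and distance between the grasp point and lift_handle below 0.07 m and horizontal distance between tofu_tray and nest below 0.006 m and z of tofu_tray in the frame of nest below -0.0205 m and angle between tofu_tray's own z axis and vertical below 0.06 rad and angle between the x axis of tofu_tray and the x axis of nest, either way round below 0.1 rad and contact force between each of the arm, the fingers and tofu_tray below 0.2 N and linear speed of tofu_tray below 0.02 m/s); the arm keeps its last pose, push and grip.
It fails at once if the head is opened while the filled tray is not seated in the nest (value of joint head_angle above 0.03 rad and not (horizontal distance between tofu_tray and nest below 0.006 m and z of tofu_tray in the frame of nest below -0.0205 m and angle between tofu_tray's own z axis and vertical below 0.06 rad and angle between the x axis of tofu_tray and the x axis of nest, either way round below 0.1 rad)).
It fails at once if the head is thrown open instead of slightly (over 0.45 rad, about 10 cm) (value of joint head_angle above 0.45 rad).
It fails at once if a bystander is disturbed (moved more than 30 mm or tipped over) (distance of any of spare_trays, bowl, cup, spatula, spare_roll, oil from where it was at the start of the episode above 0.03 m or angle between any of spare_trays, bowl, cup, spare_roll, oil's own z axis and vertical above 0.5 rad).
It also fails if it takes over 54 s, if anything falls off the work surface, if the arm or the gripper's body presses on something with over 40 N, if the wrist force passes 120 N, or if a joint passes its speed limit or range.

### The arm

A 7-joint arm with a two-finger parallel gripper is mounted at the origin on the work surface. World frame = base frame: x ahead of the robot, y to its left, z up, the work surface at z = 0. Lengths are in m, angles in rad, forces in N, time in s.
With the tool pointing down it reaches from about 0.4 to 0.85 m from the base axis. Payload 4.5 kg.
Tool frame: the origin (TCP) lies on the front face of the gripper's body, between the roots of the fingers; the fingertips stand 64 mm ahead of it and the grasp point (between the pads) lies 45 mm ahead of it (env.grasp_offset is the distance from the TCP to the grasp point, in m); y points along the fingers, z is the direction in which the jaws open and shut, and the axes are right-handed (so a half turn about y gives the same grasp; the last joint's range is limited). The gripper opens to 88 mm and grips with 3 to 60 N. Pads are 18 mm wide; open, the fingers measure 123 mm over their backs; the gripper's body (75 mm by 187 mm) begins 45 mm behind the grasp point.
Start: joints at [-1.214, 0.689, -0.195, 1.565, 0.157, 0.902, -0.215], TCP at [0.198, 0.593, 0.303] pointing down, gripper open.
Joint ranges: [-3.01, 3.01], [-0.46, 2.08], [-1.47, 1.51], [0.13, 2.56], [-1, 4.14], [0.04, 2.09], [-2.66, 2.66]. Speed limits (rad/s): [2.57, 2.57, 3.14, 3.14, 3.14, 3.14, 3.14].

### API

Orientations are given as a 3x3 rotation matrix whose columns are the frame's x, y, z axes.
In Python, from cell import env gives the robot as it stands. The module is installed in compiled form; this text tells all that it offers.
- The arm moves only by the tool play_rows, never from a script. Its argument "moves" is a list that holds one entry, the list of rows, each a list of 7 numbers: the shift along the tool's x, y, z each as a share of 20 mm, from -1 to 1, then the turn, a rotation vector about the tool's x, y, z each as a share of 0.08 rad, from -1 to 1, then the closure, from 0 (fully open) to 1 (shut). A call has 1 to 5 rows; each row shifts and turns the commanded pose from where the row before left it, along the tool's axes as they then stand; what a row does not reach is not made up. A row lasts 1/10 s, in which the tool goes at most 50 mm and 8.59 degrees, less where a joint would pass 70% of its speed; a pose out of reach is approached as far as the arm can. A call with a number of a shift or a turn outside -1 to 1 is refused whole. A call with a gripper value outside its range is refused whole. The fingers move at their own pace and stop on an object; "newtons" is the grip in N (left out, the last holds). Time passes only in rows, so rows that do not move let the fingers close. It gives the time, the measured TCP pose, the force and the opening at its end, in the units of the state.
- env.observe(): the state, without advancing time (a new reading comes with each control period).
- env.camera(name): name is "side" or "top"; returns a dict with "image" (420x560x3 uint8, blue, green, red), "fx", "fy", "cx", "cy" (pixels), "pose" (4x4, takes a point from camera to world coordinates). Camera axes: x right, y up, looking along -z (the intrinsics and any distortion apply to the point x, -y, -z); pixel columns grow to the right and rows downward; lengths in m; the calibration is good to about 2 mm. A picture is of the moment at which its call begins. There is no depth.
- env.sign_off(): hands the job in, once; it reports no verdict.
The state is a dict: "time": time; "qpos": joint angles; "joint_velocities": joint speeds; "tau": joint torques, N m; "eef_pos": TCP position; "tool_rot": TCP orientation; "force": force on the tool from outside, world axes, zero at the start; "ft_torque": the same for the moment, N m; "width": opening from 0.0 (shut) to 1.0 (fully open).
Only numpy, scipy, OpenCV 4.12 (cv2) and the standard library are available. Lean on these libraries where they do the work, as an engineer would, in place of code of your own. Each camera call takes 0.05 s, during which the arm holds its last target.

## Working session

There is one attempt and no reset: what is moved stays moved. The work goes in short steps, Python scripts to look and compute and a tool call to move; the robot and the scene stay as the last step left them, time stands still between calls to the robot, and variables do not carry over. Pictures are saved under pics/ and viewed, and the job is handed in when it is done.

Besides the shell and the picture viewer there is one more tool, called after "Emit:" as name(argument=value, ...), one argument or row to a line, values as JSON. play_rows: Moves the arm, as the interface text tells. Its arguments: {"type":"object","properties":{"moves":{"type":"array"},"newtons":{"type":"number"}},"required":["moves"]}

```bash
mkdir -p pics; cat > h.py <<'E'
import numpy as np, cv2
from cell import env
def snap(n,f):
    c=env.camera(n); cv2.imwrite('pics/'+f,c['image']); return c
E
python3 - <<'E'
from h import *
np.set_printoptions(precision=4,suppress=True)
import pickle
for n in ['side','top']:
    c=snap(n,n+'0.png'); pickle.dump(c,open(n+'0.pkl','wb'))
    print(n,{k:c[k] for k in c if k!='image'})
print(env.observe(), env.grasp_offset)
E
```

```text
side {'fx': 418.97937437468966, 'fy': 418.97937437468966, 'cx': 282.2799919645621, 'cy': 210.59479841644742, 'pose': array([[ 0.7529,  0.4397, -0.4897, -0.0731],
       [-0.6579,  0.5228, -0.542 , -0.6567],
       [ 0.0177,  0.7303,  0.6829,  1.0143],
       [ 0.    ,  0.    ,  0.    ,  1.    ]])}
top {'fx': 468.1702951098035, 'fy': 468.1702951098035, 'cx': 291.01585742425016, 'cy': 213.68561641704784, 'pose': array([[-0.0241,  0.9954, -0.0926,  0.3904],
       [-0.9997, -0.0234,  0.0083,  0.0387],
       [ 0.0061,  0.0928,  0.9957,  1.8239],
       [ 0.    ,  0.    ,  0.    ,  1.    ]])}
{'time': 0.1, 'qpos': array([-1.2142,  0.6899, -0.1945,  1.5662,  0.1573,  0.9025, -0.2151]), 'joint_velocities': array([-0.0002, -0.0031,  0.0001, -0.0033, -0.0006,  0.    , -0.0009]), 'tau': array([ -0.0038, -52.8504,  -1.2715, -15.3838,  -0.0525,   0.002 ,
         0.    ]), 'eef_pos': array([0.1982, 0.5923, 0.302 ]), 'tool_rot': array([[ 0.9484, -0.0004,  0.3171],
       [-0.3171, -0.0016,  0.9484],
       [ 0.0002, -1.    , -0.0016]]), 'force': array([-1.0277, -0.5019,  0.3243]), 'ft_torque': array([ 0.0234,  0.0161, -0.0059]), 'width': 1.0010413362232702} 0.0453
```

View pics/side0.png

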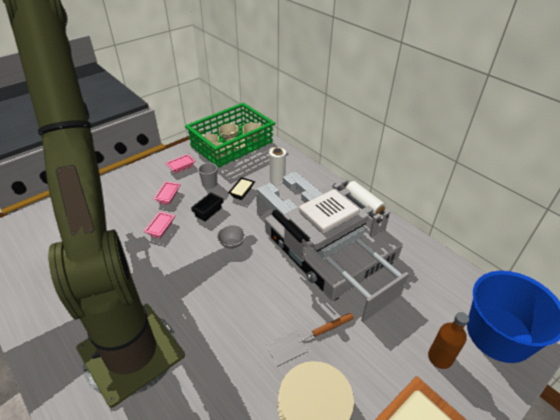

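View pics/top0.png

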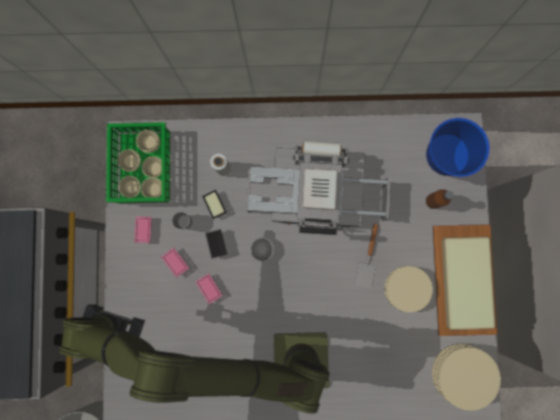

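```bash
python3 - <<'E'
from h import *
s=cv2.imread('pics/side0.png');t=cv2.imread('pics/top0.png')
def crop(im,x0,y0,w,h,k,f):
    c=cv2.resize(im[y0:y0+h,x0:x0+w],None,fx=k,fy=k,interpolation=cv2.INTER_CUBIC)
    for i in range(0,w,10):
        cv2.putText(c,str(x0+i),(i*k,8),0,.3,(0,255,255)) if i%20==0 else 0
        cv2.line(c,(i*k,10),(i*k,14),(0,255,255))
    for i in range(0,h,10):
        cv2.putText(c,str(y0+i),(0,i*k+4),0,.3,(0,255,255))
    cv2.imwrite('pics/'+f,c)
crop(t,160,135,240,120,3,'t1.png')
crop(s,180,140,130,90,6,'s1.png')
crop(s,245,150,170,150,4,'s2.png')
crop(t,190,180,80,80,7,'t2.png')
E
```

```text
(no output)
```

View pics/t1.png

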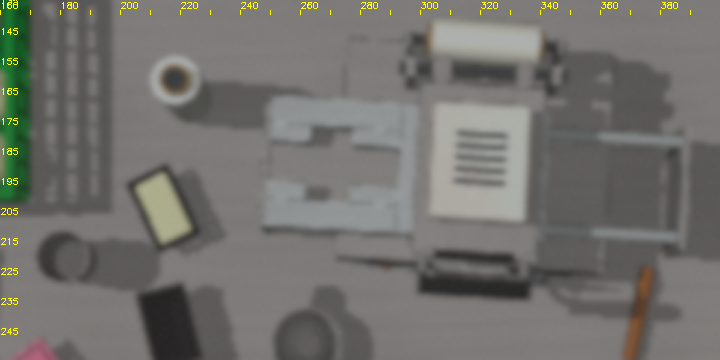

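View pics/s1.png

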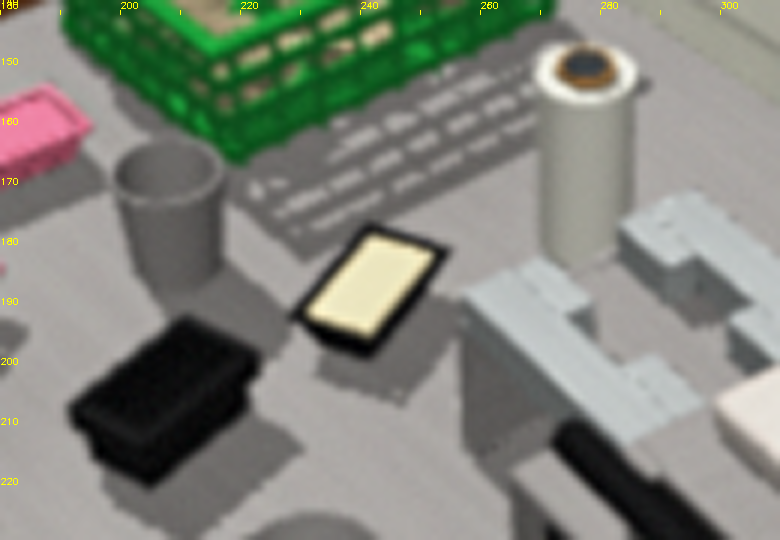

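View pics/s2.png

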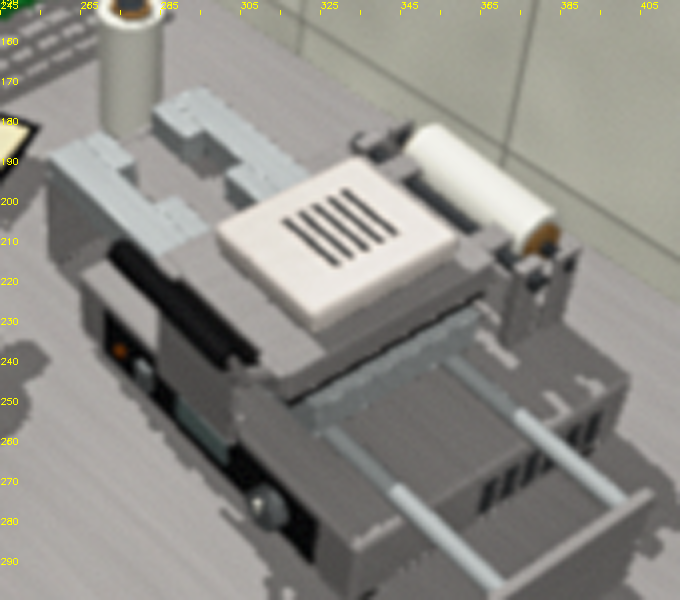

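View pics/t2.png

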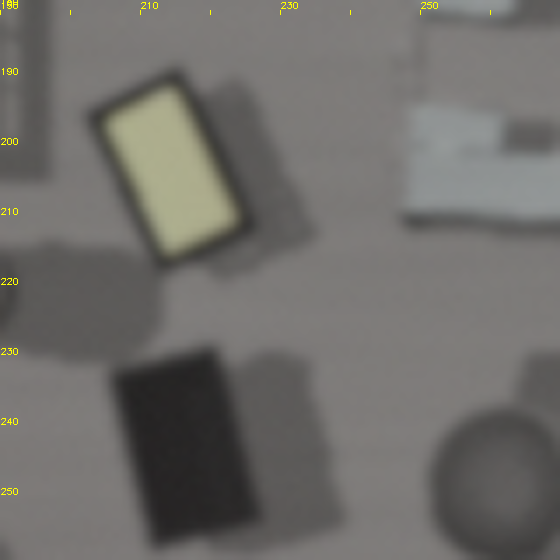

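```bash
cat >> h.py <<'E'
import pickle
C={n:pickle.load(open(n+'0.pkl','rb')) for n in ['side','top']}
def proj(n,P,c=None):
    c=c or C[n]; P=np.atleast_2d(P); T=np.linalg.inv(c['pose']); p=P@T[:3,:3].T+T[:3,3]
    return np.c_[c['cx']+c['fx']*p[:,0]/-p[:,2], c['cy']-c['fy']*p[:,1]/-p[:,2]]
def unproj(n,uv,z,c=None):
    c=c or C[n]; uv=np.atleast_2d(uv).astype(float)
    d=np.c_[(uv[:,0]-c['cx'])/c['fx'],-(uv[:,1]-c['cy'])/c['fy'],-np.ones(len(uv))]@c['pose'][:3,:3].T
    o=c['pose'][:3,3]; z=np.broadcast_to(z,len(uv)); return o+d*((z-o[2])/d[:,2])[:,None]
def crop(im,x0,y0,w,h,k,f):
    c=cv2.resize(im[y0:y0+h,x0:x0+w],None,fx=k,fy=k,interpolation=cv2.INTER_CUBIC)
    for i in range(0,w,5):
        if i%10==0: cv2.putText(c,str(x0+i),(i*k,8),0,.3,(0,255,255))
        cv2.line(c,(i*k,10),(i*k,14),(0,255,255))
    for i in range(0,h,5):
        cv2.putText(c,str(y0+i),(0,i*k+4),0,.3,(0,255,255))
    cv2.imwrite('pics/'+f,c)
E
python3 - <<'E'
from h import *
np.set_printoptions(precision=4,suppress=True)
for n,roi in [('side',(225,172,260,205)),('top',(198,185,232,224))]:
    im=C[n]['image'].astype(int); x0,y0,x1,y1=roi
    s=im[y0:y1,x0:x1]; m=((s[...,2]-s[...,0])>25).astype(np.uint8)
    cn=max(cv2.findContours(m,0,2)[0],key=cv2.contourArea)
    w=np.clip(s[...,2]-s[...,0]-8,0,45).astype(float); Y,X=np.mgrid[y0:y1,x0:x1]
    cen=np.array([(w*X).sum(),(w*Y).sum()])/w.sum()
    print(n,'cream centroid',cen,cv2.minAreaRect(cn), unproj(n,cen,.028))
    D=np.cov(np.c_[X.ravel(),Y.ravel()].T,aweights=w.ravel()); 
    # orientation by unprojecting weighted px
    P=unproj(n,np.c_[X.ravel(),Y.ravel()],.028)[:,:2]; ww=w.ravel(); m_=np.average(P,axis=0,weights=ww)
    ev,V=np.linalg.eigh(np.cov(P.T,aweights=ww)); v=V[:,1]*np.sign(V[0,1]); print(m_,'yaw',np.arctan2(v[1],v[0]),np.sqrt(ev*12))
# rim corner guesses
print(unproj('top',[(202.6,196.4),(215.7,189.7),(226.7,212.6),(213.1,218.6)],.03))
print(unproj('side',[(240.5,177),(254,181.5),(240.5,199),(228,192)],.03))
crop(C['top']['image'],240,158,70,60,10,'t3.png'); crop(C['side']['image'],252,168,65,60,10,'s3.png')
crop(C['top']['image'],292,160,60,76,7,'t4.png')
E
```

```text
side cream centroid [241.2337 187.0147] ((16.147541046142578, 15.122950553894043), (11.139209747314453, 20.741973876953125), 39.80556869506836) [[0.6023 0.3179 0.028 ]]
[0.6026 0.318 ] yaw 0.43759355154048407 [0.0482 0.0889]
top cream centroid [214.0849 203.9015] ((15.90000057220459, 18.799999237060547), (20.124608993530273, 9.838699340820312), 63.43495178222656) [[0.6023 0.3193 0.028 ]]
[0.6023 0.3193] yaw 0.44367866735636596 [0.0443 0.0841]
[[0.6322 0.363  0.03  ]
 [0.6571 0.3123 0.03  ]
 [0.5672 0.2708 0.03  ]
 [0.5453 0.3233 0.03  ]]
[[0.6342 0.3644 0.03  ]
 [0.6564 0.311  0.03  ]
 [0.5592 0.2648 0.03  ]
 [0.5477 0.3241 0.03  ]]
```

View pics/t3.png

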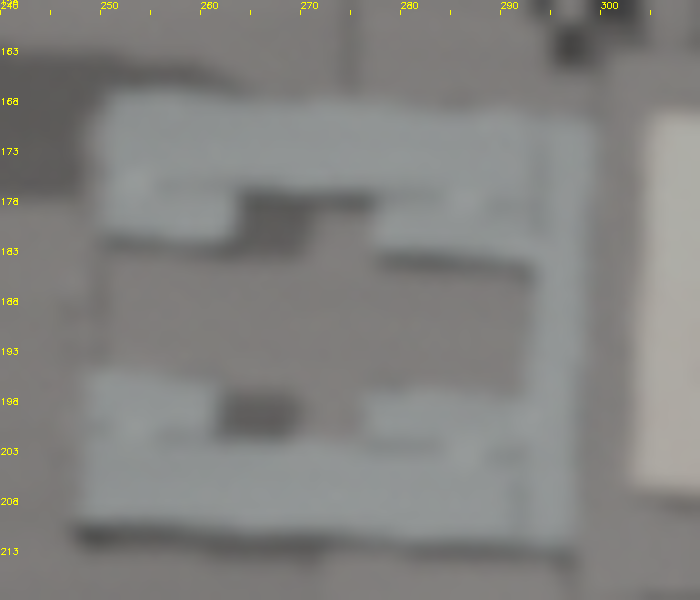

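View pics/s3.png

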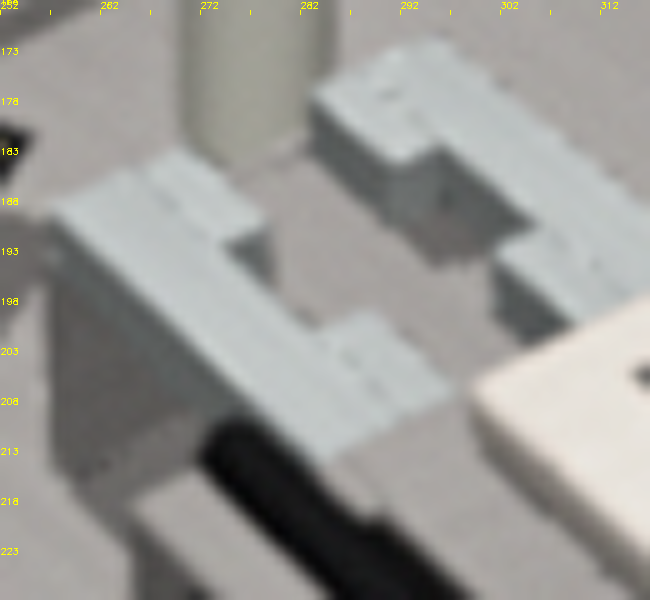

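View pics/t4.png

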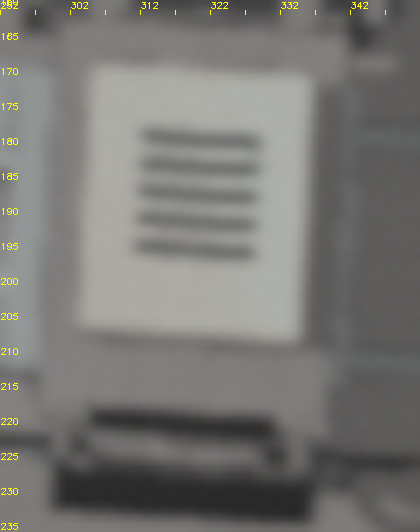

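```bash
python3 - <<'E'
from h import *
from scipy.optimize import least_squares
np.set_printoptions(precision=4,suppress=True)
f=lambda l,ox,oy:[((x+.5)/10-.5+ox,(y+.5)/10-.5+oy) for x,y in l]
M=np.array([(46,26),(25,26),(46,-26),(25,-26),(-25,26),(-46,26),(-25,-26),(-46,-26)])/1000.
tp=np.array(f([(238,188),(234,240),(376,195),(374,250),(220,382),(215,437),(368,395),(363,440)],240,158))
sp=np.array(f([(440,150),(405,165),(535,222),(495,255),(265,218),(222,243),(372,312),(315,325)],252,168))
def pts(p):
    c,s=np.cos(p[2]),np.sin(p[2]); R=np.array([[c,-s],[s,c]]); q=M@R.T+p[:2]; return np.c_[q,np.full(len(q),.129)]
def res(p,w=(1,1)):
    P=pts(p); return np.r_[w[0]*(proj('top',P)-tp).ravel(),w[1]*(proj('side',P)-sp).ravel()]
for w in [(1,0),(0,1),(1,1)]:
    r=least_squares(res,[.65,.1,-.05],args=(w,)); print(w,r.x,np.sqrt(np.mean(r.fun**2)))
print(res(r.x).reshape(2,-1,2))
# extra points on plane .129 expressed in nest frame
c,s=np.cos(r.x[2]),np.sin(r.x[2]);R=np.array([[c,-s],[s,c]])
P=np.vstack([unproj('top',f([(108,92),(82,522),(575,545)],240,158),.129),unproj('side',f([(50,205),(175,148),(312,97)],252,168),.129)])
print((P[:,:2]-r.x[:2])@R)
# bar: top view front edge/back edge ends at col=292+x/7 row=160+y/7
g=lambda l,ox,oy,k:[((x+.5)/k-.5+ox,(y+.5)/k-.5+oy) for x,y in l]
B=unproj('top',g([(52,490),(315,503)],292,160,7),.202); print('bar',B,B.mean(0),np.linalg.norm(B[0]-B[1]))
print('bar in nest',(B[:,:2]-r.x[:2])@R)
# label corners in nest frame assuming z .21
L=unproj('top',g([(92,65),(315,75),(80,325),(302,340)],292,160,7),.21); print('label in nest',(L[:,:2]-r.x[:2])@R)
S=unproj('side',[(248+28/1,210)],.2)
E
```

```text
(1, 0) [ 0.64    0.1012 -0.0879] 0.21735536640488765
(0, 1) [ 0.6416  0.1005 -0.0937] 0.37826227886490016
(1, 1) [ 0.6408  0.1007 -0.0905] 0.4718941956644253
[[[-0.0125 -0.3501]
  [-0.025   0.1104]
  [ 0.3556 -0.1039]
  [ 0.1592  0.0576]
  [ 0.3891 -0.5602]
  [ 0.4734 -0.3558]
  [-0.1881 -0.9103]
  [-0.0875  0.2951]]

 [[ 0.3267 -0.6639]
  [-1.2023  0.1173]
  [ 0.4682  0.4132]
  [-0.6078 -0.4987]
  [ 0.5514  0.3722]
  [-0.4098  0.2587]
  [-0.6747 -0.3803]
  [-0.2905  0.8206]]]
[[ 0.077   0.076 ]
 [-0.0817  0.0736]
 [-0.0781 -0.1058]
 [-0.0794  0.0741]
 [-0.029   0.075 ]
 [ 0.0245  0.071 ]]
bar [[ 0.4853 -0.0013  0.202 ]
 [ 0.4757 -0.1314  0.202 ]] [ 0.4805 -0.0664  0.202 ] 0.13050384435555754
bar in nest [[-0.1457 -0.1156]
 [-0.1434 -0.2461]]
label in nest [[ 0.0671 -0.1217]
 [ 0.0696 -0.2331]
 [-0.0636 -0.124 ]
 [-0.0637 -0.2343]]
```

```bash
cat >> h.py <<'E'
from scipy.spatial.transform import Rotation as Ro
np.set_printoptions(precision=4,suppress=True)
NEST=np.array([.6407,.1007]); NY=-.0905
def plan(p,yaw,mx=1.0,show=5):
    """target TCP p, tool pointing down with tool z at heading yaw; prints rows in tool axes/units"""
    o=env.observe(); q=o['eef_pos'].copy(); R=Ro.from_matrix(o['tool_rot']); p=np.array(p,float)
    z=np.array([np.cos(yaw),np.sin(yaw),0]); y=np.array([0,0,-1.]); T=Ro.from_matrix(np.c_[np.cross(y,z),y,z])
    print('t',o['time'],'pos',q,'err',p-q,'F',o['force'],'w',o['width'])
    rv=(R.inv()*T).as_rotvec(); print('rotvec left',rv)
    for i in range(200):
        d=R.inv().apply(p-q); rv=(R.inv()*T).as_rotvec()
        if np.abs(d).max()<2e-4 and np.abs(rv).max()<2e-3: break
        s=d/max(1,np.abs(d).max()/(.02*mx)); r=rv/max(1,np.abs(rv).max()/(.08*mx))
        if i<show: print(np.round(s/.02,2),np.round(r/.08,2))
        q=q+R.apply(s); R=R*Ro.from_rotvec(r)
    print('rows',i)
E
python3 - <<'E'
from h import *
print('cup rim',unproj('top',[(183,219)],.075),unproj('side',[(208,170)],.075))
print('roll top',unproj('top',[(218.5,161)],.142))
plan([.6023,.3186,.28],np.pi/2+.441,show=30)
E
```

```text
cup rim [[0.5426 0.4286 0.075 ]] [[0.5358 0.4261 0.075 ]]
roll top [[0.7457 0.284  0.142 ]]
t 0.1 pos [0.1982 0.5923 0.302 ] err [ 0.4041 -0.2737 -0.022 ] F [-1.0277 -0.5019  0.3243] w 1.0010413362232702
rotvec left [ 0.0016 -0.7637 -0.0005]
[ 1.    0.05 -0.28] [ 0. -1. -0.]
[ 1.    0.05 -0.37] [ 0. -1. -0.]
[ 1.    0.05 -0.46] [ 0. -1. -0.]
[ 1.    0.05 -0.56] [ 0. -1. -0.]
[ 1.    0.05 -0.67] [ 0. -1. -0.]
[ 1.    0.06 -0.8 ] [ 0. -1. -0.]
[ 1.    0.06 -0.94] [ 0. -1. -0.]
[ 0.91  0.06 -1.  ] [ 0. -1. -0.]
[ 0.77  0.06 -1.  ] [ 0. -1. -0.]
[ 0.65  0.05 -1.  ] [ 0.   -0.55 -0.  ]
[ 0.59  0.05 -1.  ] [-0.  0.  0.]
[ 0.59  0.05 -1.  ] [-0.  0.  0.]
[ 0.59  0.05 -1.  ] [-0.  0.  0.]
[ 0.59  0.05 -1.  ] [-0.  0.  0.]
[ 0.59  0.05 -1.  ] [-0.  0.  0.]
[ 0.59  0.05 -1.  ] [-0.  0.  0.]
[ 0.59  0.05 -1.  ] [-0.  0.  0.]
[ 0.59  0.05 -1.  ] [-0.  0.  0.]
[ 0.59  0.05 -1.  ] [-0.  0.  0.]
[ 0.59  0.05 -1.  ] [-0.  0.  0.]
[ 0.39  0.03 -0.66] [-0.  0.  0.]
rows 21
```

Emit:
play_rows(
  moves=[
    [[1,0,-0.28,0,-1,0,0],[1,0,-0.37,0,-1,0,0],[1,0,-0.46,0,-1,0,0],[1,0,-0.56,0,-1,0,0],[1,0,-0.67,0,-1,0,0]],
  ],
  newtons=20,
)

```text
time: 0.6
eef_pos: [0.2907, 0.5298, 0.3023]
tool_rot: [[0.997, -0.0, -0.081], [0.081, -0.001, 0.997], [-0.001, -1.0, -0.001]]
force: [1.1, 0.2, 0.4]
width: 1.0
```

Emit:
play_rows(
  moves=[
    [[1,0,-0.8,0,-1,0,0],[1,0,-0.94,0,-1,0,0],[0.9,0,-1,0,-1,0,0],[0.77,0,-1,0,-1,0,0],[0.65,0,-1,0,-0.5,0,0]],
  ],
)

```text
time: 1.1
eef_pos: [0.398, 0.4566, 0.3022]
tool_rot: [[0.905, -0.0, -0.425], [0.425, -0.001, 0.905], [-0.001, -1.0, -0.001]]
force: [-0.4, 0.6, -0.1]
width: 1.0
```

```bash
python3 -c "
from h import *
plan([.6023,.3186,.28],np.pi/2+.441,show=5)"
```

```text
t 1.1 pos [0.398  0.4566 0.3022] err [ 0.2043 -0.138  -0.0222] F [-0.3967  0.6187 -0.0921] w 1.0002848172488064
rotvec left [ 0.0007 -0.0019 -0.0009]
[ 0.6   0.11 -1.  ] [ 0.01 -0.02 -0.01]
[ 0.59  0.1  -1.  ] [-0.  0.  0.]
[ 0.59  0.1  -1.  ] [-0.  0.  0.]
[ 0.59  0.1  -1.  ] [-0.  0.  0.]
[ 0.59  0.1  -1.  ] [-0.  0.  0.]
rows 11
```

Emit:
play_rows(
  moves=[
    [[0.6,0.1,-1,0,0,0,0],[0.6,0.1,-1,0,0,0,0],[0.6,0.1,-1,0,0,0,0],[0.6,0.1,-1,0,0,0,0],[0.6,0.1,-1,0,0,0,0]],
  ],
)

```text
time: 1.6
eef_pos: [0.4943, 0.3918, 0.2922]
tool_rot: [[0.906, -0.001, -0.423], [0.423, -0.001, 0.906], [-0.001, -1.0, -0.0]]
force: [-0.6, 0.9, -0.6]
width: 1.0
```

Emit:
play_rows(
  moves=[
    [[0.6,0.1,-1,0,0,0,0],[0.6,0.1,-1,0,0,0,0],[0.6,0.1,-1,0,0,0,0],[0.4,0.1,-0.7,0,0,0,0],[0,0,0,0,0,0,0]],
  ],
)

```text
time: 2.1
eef_pos: [0.5669, 0.3416, 0.2837]
tool_rot: [[0.908, 0.0, -0.419], [0.419, -0.002, 0.908], [-0.001, -1.0, -0.002]]
force: [0.6, -1.1, 0.2]
width: 0.999
```

```bash
python3 -c "
from h import *
plan([.6023,.3186,.11],np.pi/2+.441,show=5)"
```

```text
t 2.1 pos [0.5669 0.3416 0.2837] err [ 0.0354 -0.023  -0.1737] F [ 0.5572 -1.0542  0.2101] w 0.9985597175283089
rotvec left [ 0.0021 -0.0083 -0.0007]
[ 0.13  1.   -0.2 ] [ 0.03 -0.1  -0.01]
[ 0.13  1.   -0.21] [ 0.  0. -0.]
[ 0.13  1.   -0.21] [ 0. -0. -0.]
[ 0.13  1.   -0.21] [0. 0. 0.]
[ 0.13  1.   -0.21] [0. 0. 0.]
rows 9
```

Emit:
play_rows(
  moves=[
    [[0.6,0.5,-0.9,0,-0.1,0,0],[0.6,0.9,-0.9,0,0,0,0],[0,1,0,0,0,0,0],[0,1,0,0,0,0,0],[0,1,0,0,0,0,0]],
  ],
)

```text
time: 2.6
eef_pos: [0.6006, 0.3234, 0.196]
tool_rot: [[0.902, -0.001, -0.432], [0.432, 0.001, 0.902], [-0.001, -1.0, 0.002]]
force: [0.0, 0.5, -0.2]
width: 1.0
```

Emit:
play_rows(
  moves=[
    [[0,1,0,0,0,0,0],[0,1,0,0,0,0,0],[0,1,0,0,0,0,0],[0,0.5,0,0,0,0,0],[0,0,0,0,0,0,0]],
  ],
)

```text
time: 3.1
eef_pos: [0.6003, 0.3225, 0.1254]
tool_rot: [[0.902, -0.003, -0.432], [0.432, -0.001, 0.902], [-0.003, -1.0, 0.001]]
force: [-0.1, 0.4, -0.9]
width: 1.002
```

```bash
python3 -c "
from h import *
plan([.6023,.3186,.083],np.pi/2+.441,show=5)
for n in ['side','top']: snap(n,n+'1.png')
crop(cv2.imread('pics/side1.png'),180,100,120,110,6,'s5.png')
crop(cv2.imread('pics/top1.png'),180,180,80,60,8,'t5.png')"
```

```text
t 3.1 pos [0.6003 0.3225 0.1254] err [ 0.002  -0.0039 -0.0424] F [-0.0541  0.384  -0.8713] w 1.0015285227225341
rotvec left [-0.0006  0.0057 -0.0031]
[ 0.01  1.   -0.1 ] [-0.01  0.07 -0.04]
[ 0.   1.  -0.1] [ 0. -0. -0.]
[ 0.    0.12 -0.01] [0. 0. 0.]
rows 3
```

View pics/s5.png

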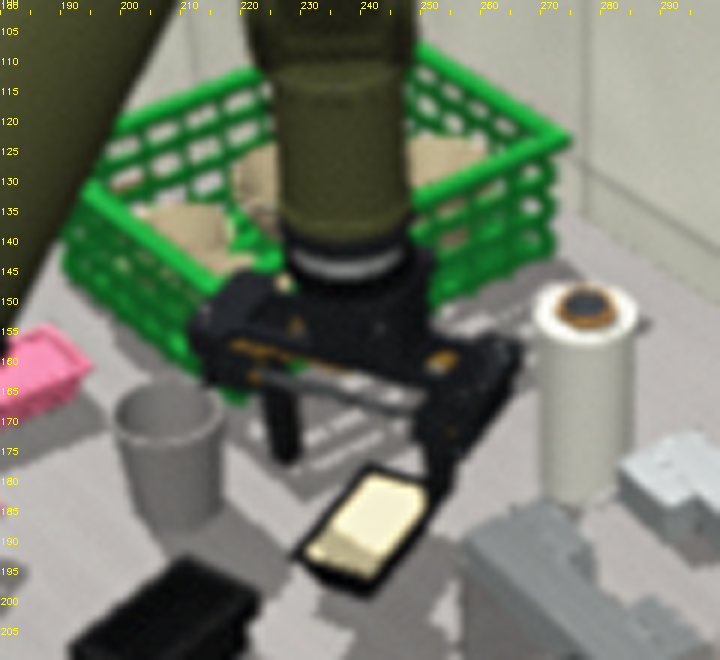

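View pics/t5.png

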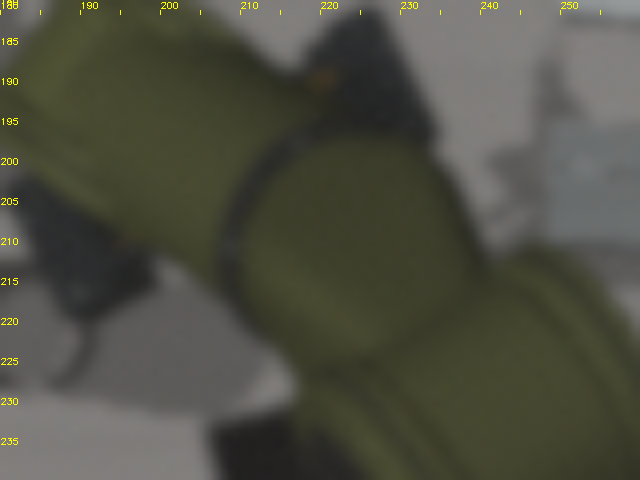

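Emit:
play_rows(
  moves=[
    [[0,0.7,-0.2,0,0,0,0],[0,0.7,0,0,0,0,0],[0,0.6,0,0,0,0,0],[0,0,0,0,0,0,0],[0,0,0,0,0,0,0]],
  ],
)

```text
time: 3.7
eef_pos: [0.6034, 0.3184, 0.0861]
tool_rot: [[0.902, -0.001, -0.431], [0.431, -0.0, 0.902], [-0.001, -1.0, 0.0]]
force: [0.2, 0.7, -0.6]
width: 1.003
```

```bash
python3 -c "
from h import *
plan([.6023,.3186,.083],np.pi/2+.441,show=5)
for n in ['side']: snap(n,n+'2.png')
crop(cv2.imread('pics/side2.png'),180,120,110,90,7,'s6.png')"
```

```text
t 3.7 pos [0.6034 0.3184 0.0861] err [-0.0011  0.0002 -0.0031] F [ 0.1941  0.7241 -0.5878] w 1.002661197324106
rotvec left [-0.0002  0.0043 -0.0009]
[-0.04  0.16  0.03] [-0.    0.05 -0.01]
rows 1
```

View pics/s6.png

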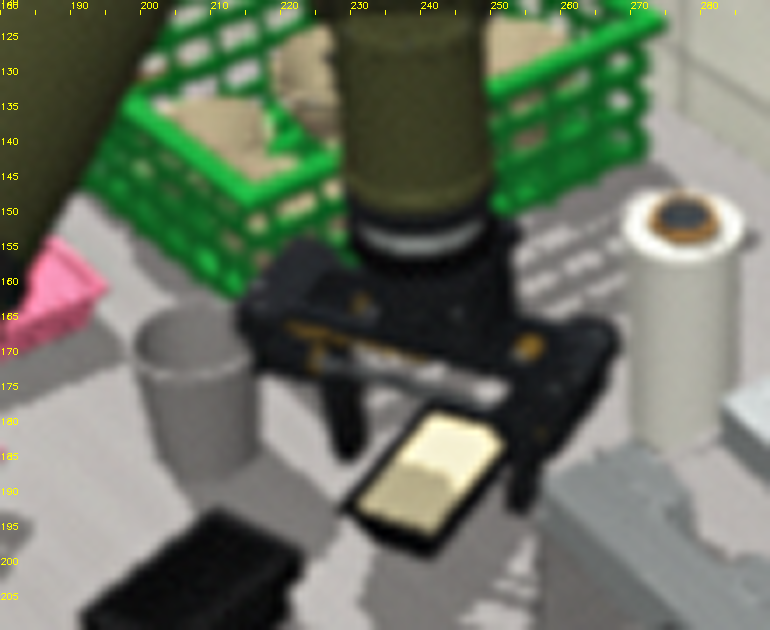

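Emit:
play_rows(
  moves=[
    [[0,0.2,0,0,0,0,0],[0,0,0,0,0,0,1],[0,0,0,0,0,0,1],[0,0,0,0,0,0,1],[0,0,0,0,0,0,1]],
  ],
  newtons=20,
)

```text
time: 4.25
eef_pos: [0.6037, 0.3186, 0.0829]
tool_rot: [[0.902, 0.0, -0.431], [0.431, 0.001, 0.902], [0.0, -1.0, 0.0]]
force: [-0.4, -0.7, 0.6]
width: 0.678
```

Emit:
play_rows(
  moves=[
    [[0,0,0,0,0,0,1],[0,0,0,0,0,0,1],[0,-0.5,0,0,0,0,1],[0,-1,0,0,0,0,1],[0,-1,0,0,0,0,1]],
  ],
)

```text
time: 4.75
eef_pos: [0.6034, 0.318, 0.1334]
tool_rot: [[0.903, -0.001, -0.431], [0.431, -0.001, 0.903], [-0.001, -1.0, -0.0]]
force: [0.9, 0.5, -1.2]
width: 0.674
```

```bash
python3 -c "
from h import *
plan([.6023,.3186,.263],np.pi/2+.441,show=5)
for n in ['side']: snap(n,n+'3.png')
crop(cv2.imread('pics/side3.png'),180,120,110,90,7,'s7.png')"
```

```text
t 4.75 pos [0.6034 0.318  0.1334] err [-0.0011  0.0006  0.1296] F [ 0.9249  0.4686 -1.2183] w 0.6741043986858897
rotvec left [ 0.0003  0.0042 -0.001 ]
[-0.01 -1.    0.01] [ 0.    0.05 -0.01]
[-0.01 -1.    0.01] [0. 0. 0.]
[-0.01 -1.    0.01] [ 0. -0.  0.]
[-0.01 -1.    0.01] [ 0. -0.  0.]
[-0.01 -1.    0.01] [ 0. -0.  0.]
rows 7
```

View pics/s7.png

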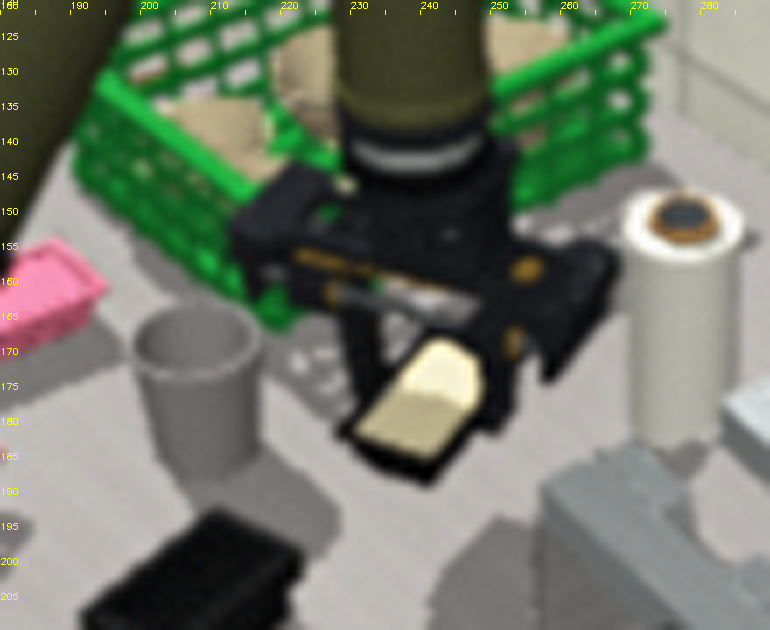

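Emit:
play_rows(
  moves=[
    [[0,-1,0,0,0,0,1],[0,-1,0,0,0,0,1],[0,-1,0,0,0,0,1],[0,-1,0,0,0,0,1],[0,-1,0,0,0,0,1]],
  ],
)

```text
time: 5.3
eef_pos: [0.6035, 0.318, 0.2334]
tool_rot: [[0.903, -0.0, -0.431], [0.431, -0.0, 0.903], [-0.0, -1.0, -0.0]]
force: [-0.4, -0.6, -1.7]
width: 0.677
```

```bash
python3 -c "
from h import *
plan([.6417,.1007,.255],np.pi/2+NY,mx=.8,show=14)"
```

```text
t 5.3 pos [0.6035 0.318  0.2334] err [ 0.0382 -0.2173  0.0216] F [-0.4277 -0.5891 -1.6575] w 0.6773413332907829
rotvec left [ 0.0004  0.5357 -0.0002]
[-0.22 -0.08 -0.8 ] [ 0.   0.8 -0. ]
[-0.17 -0.08 -0.8 ] [ 0.   0.8 -0. ]
[-0.12 -0.08 -0.8 ] [ 0.   0.8 -0. ]
[-0.06 -0.08 -0.8 ] [ 0.   0.8 -0. ]
[-0.01 -0.08 -0.8 ] [ 0.   0.8 -0. ]
[ 0.04 -0.08 -0.8 ] [ 0.   0.8 -0. ]
[ 0.09 -0.08 -0.8 ] [ 0.   0.8 -0. ]
[ 0.14 -0.08 -0.8 ] [ 0.   0.8 -0. ]
[ 0.2  -0.08 -0.8 ] [ 0.   0.3 -0. ]
[ 0.22 -0.08 -0.8 ] [0. 0. 0.]
[ 0.22 -0.08 -0.8 ] [ 0. -0.  0.]
[ 0.22 -0.08 -0.8 ] [0. 0. 0.]
[ 0.22 -0.08 -0.8 ] [ 0. -0.  0.]
[ 0.11 -0.04 -0.4 ] [0. 0. 0.]
rows 14
```

Emit:
play_rows(
  moves=[
    [[-0.22,0,-0.8,0,0.8,0,1],[-0.17,0,-0.8,0,0.8,0,1],[-0.12,0,-0.8,0,0.8,0,1],[-0.06,0,-0.8,0,0.8,0,1],[0,0,-0.8,0,0.8,0,1]],
  ],
)

```text
time: 5.8
eef_pos: [0.6178, 0.2375, 0.2326]
tool_rot: [[0.992, -0.0, -0.122], [0.122, -0.0, 0.992], [-0.0, -1.0, -0.0]]
force: [-0.5, 0.5, -1.0]
width: 0.677
```

Emit:
play_rows(
  moves=[
    [[0.04,0,-0.8,0,0.8,0,1],[0.09,0,-0.8,0,0.8,0,1],[0.14,0,-0.8,0,0.8,0,1],[0.2,0,-0.8,0,0.3,0,1],[0.22,0,-0.8,0,0,0,1]],
  ],
)

```text
time: 6.3
eef_pos: [0.6323, 0.157, 0.2327]
tool_rot: [[0.996, 0.0, 0.091], [-0.091, -0.0, 0.996], [0.0, -1.0, -0.0]]
force: [0.1, 0.7, -0.6]
width: 0.681
```

```bash
python3 -c "
from h import *
plan([.6417,.1007,.255],np.pi/2+NY,mx=.8,show=14)"
```

```text
t 6.3 pos [0.6323 0.157  0.2327] err [ 0.0094 -0.0563  0.0223] F [ 0.0649  0.6684 -0.5825] w 0.6807755328843689
rotvec left [ 0.0002 -0.0004  0.0001]
[ 0.21 -0.32 -0.8 ] [ 0.   -0.01  0.  ]
[ 0.21 -0.32 -0.8 ] [0. 0. 0.]
[ 0.21 -0.32 -0.8 ] [-0. -0.  0.]
[ 0.09 -0.15 -0.36] [ 0. -0. -0.]
rows 4
```

Emit:
play_rows(
  moves=[
    [[0.21,0,-0.8,0,0,0,1],[0.21,0,-0.8,0,0,0,1],[0.21,0,-0.8,0,0,0,1],[0.09,0,-0.36,0,0,0,1],[0,0,0,0,0,0,1]],
  ],
)

```text
time: 6.8
eef_pos: [0.6418, 0.0999, 0.2326]
tool_rot: [[0.996, 0.0, 0.093], [-0.093, -0.001, 0.996], [0.0, -1.0, -0.001]]
force: [0.9, 0.7, -1.6]
width: 0.675
```

```bash
python3 -c "
from h import *
plan([.6417,.1007,.212],np.pi/2+NY,mx=.8,show=14)
for n in ['side','top']: snap(n,n+'4.png')
crop(cv2.imread('pics/side4.png'),230,120,100,90,8,'s8.png')
crop(cv2.imread('pics/top4.png'),230,150,90,75,8,'t8.png')
"
```

```text
t 6.8 pos [0.6418 0.0999 0.2326] err [-0.0001  0.0008 -0.0206] F [ 0.9258  0.7272 -1.6434] w 0.6747991948023372
rotvec left [ 0.0008 -0.0027  0.0001]
[-0.01  0.8   0.03] [ 0.01 -0.03  0.  ]
[-0.    0.23  0.01] [0. 0. 0.]
rows 2
```

View pics/s8.png

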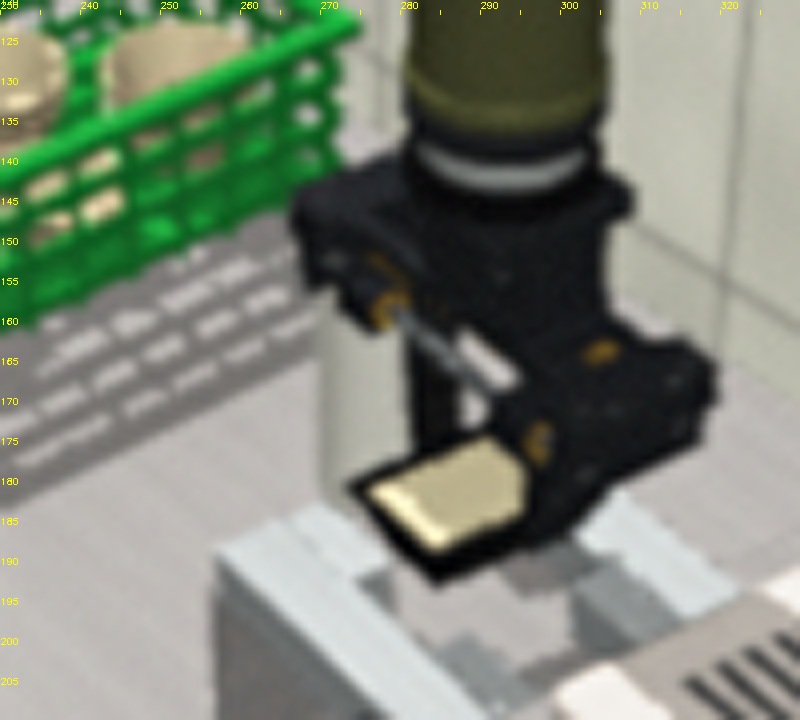

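View pics/t8.png

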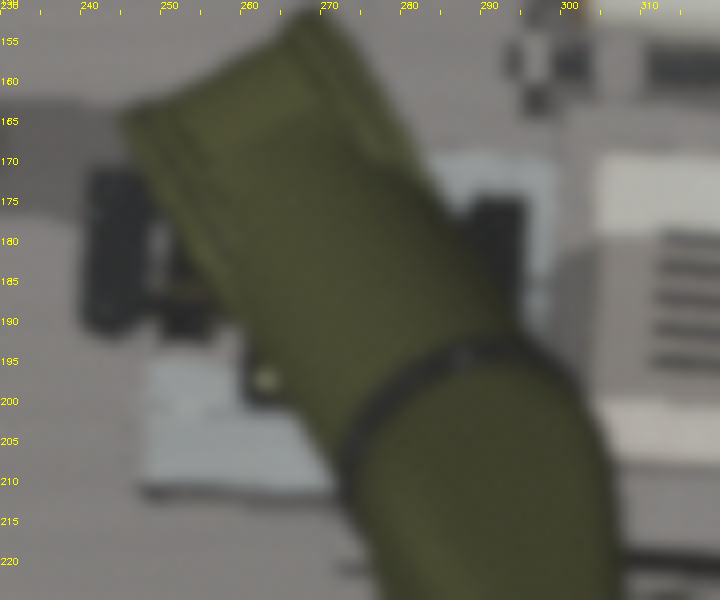

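```bash
python3 -c "
from h import *
t=np.array([.6418,.0999]);c,s=np.cos(-.093),np.sin(-.093);R=np.array([[c,-s],[s,c]])
for a in [-.003,-.001,.001]:
  for z in (.1796,.1736):
    q=t+(np.array([[-.05+a,.03],[-.05+a,-.03]]))@R.T
    print(a,z,(proj('side',np.c_[q,[z,z]])-[230,120]+.5)*8)
"
```

```text
-0.003 0.1796 [[334.0357 484.4169]
 [422.8975 565.3171]]
-0.003 0.1736 [[334.0398 496.2238]
 [422.6202 577.1882]]
-0.001 0.1796 [[338.1941 482.6094]
 [427.1088 563.4056]]
-0.001 0.1736 [[338.1853 494.4141]
 [426.8184 575.2747]]
0.001 0.1796 [[342.347  480.8043]
 [431.3144 561.4967]]
0.001 0.1736 [[342.3255 492.6068]
 [431.0109 573.3639]]
```

```bash
python3 -c "
from h import *
a=cv2.imread('pics/side0.png');b=cv2.imread('pics/side4.png')
crop(a,222,170,40,36,18,'s9.png')
crop(b,266,168,40,36,18,'s10.png')
"
```

```text
(no output)
```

View pics/s9.png

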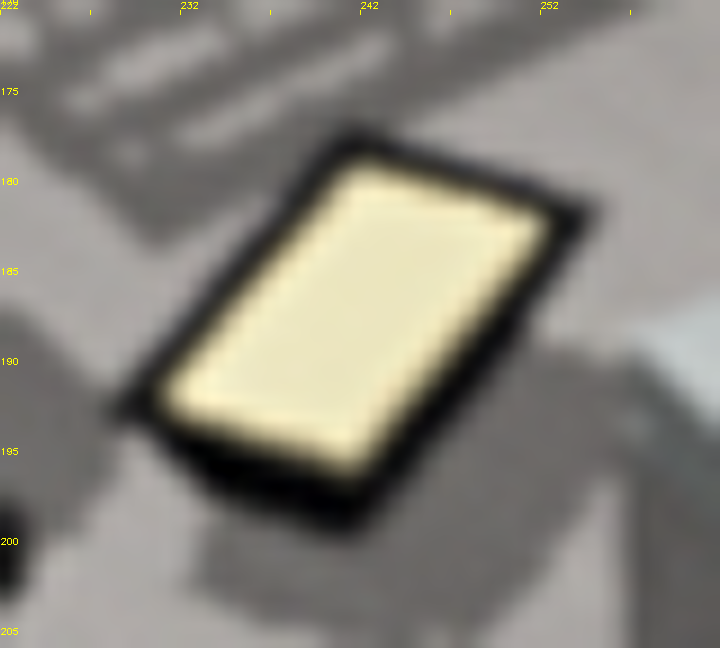

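View pics/s10.png

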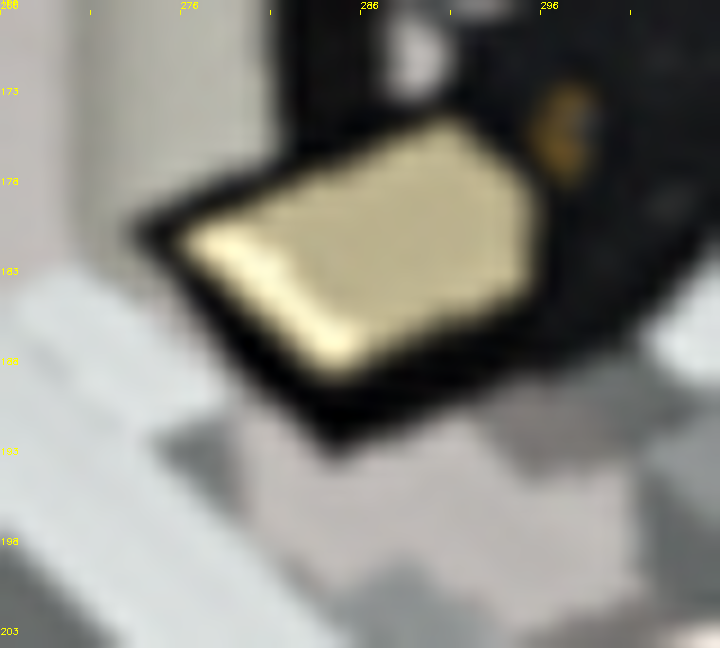

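```bash
python3 -c "
from h import *
g=lambda l,ox,oy:np.array([((x+.5)/18-.5+ox,(y+.5)/18-.5+oy) for x,y in l])
A=unproj('side',g([(160,400),(350,470),(553,215),(355,165)],222,170),.028)[:,:2]
t0=A.mean(0); th=np.arctan2(*(A[3]+A[2]-A[0]-A[1])[::-1]); print('t0',t0,th)
R=lambda a:np.array([[np.cos(a),-np.sin(a)],[np.sin(a),np.cos(a)]])
loc=(A-t0)@R(th); print(loc)
for z in (.1776,.1746):
  B=unproj('side',g([(180,240),(337,375)],266,168),z)[:,:2]
  d=B[1]-B[0]; d0=loc[1]-loc[0]; y=np.arctan2(d[1],d[0])-np.arctan2(d0[1],d0[0]); print('yaw',y,'len',np.linalg.norm(d),np.linalg.norm(d0))
  print('centre',B.mean(0)-R(-.093)@loc[:2].mean(0))
"
```

```text
t0 [0.6034 0.3189] 0.43416135992632876
[[-0.0415  0.0222]
 [-0.0442 -0.0222]
 [ 0.0443 -0.0223]
 [ 0.0415  0.0223]]
yaw -0.008513819240494103 len 0.04547580745416688 0.0445621960122964
centre [0.6423 0.0981]
yaw -0.008513819240490772 len 0.04563886298067877 0.0445621960122964
centre [0.6447 0.1009]
```

Emit:
play_rows(
  moves=[
    [[0,0.5,0.08,0,0,0,1],[0,0.5,0,0,0,0,1],[0,0.5,0,0,0,0,1],[0,0,0,0,0,0,1],[0,0,0,0,0,0,1]],
  ],
)

```text
time: 7.4
eef_pos: [0.6413, 0.1036, 0.2021]
tool_rot: [[0.996, -0.001, 0.09], [-0.09, -0.0, 0.996], [-0.001, -1.0, -0.0]]
force: [0.3, 0.5, -0.6]
width: 0.677
```

```bash
python3 -c "
from h import *
plan([.6415,.1015,.188],np.pi/2+NY,mx=.8,show=14)
for n in ['side']: snap(n,n+'5.png')
crop(cv2.imread('pics/side5.png'),250,165,70,55,10,'s11.png')
"
```

```text
t 7.4 pos [0.6413 0.1036 0.2021] err [ 0.0002 -0.0021 -0.0141] F [ 0.3351  0.5478 -0.5525] w 0.6766978072685498
rotvec left [ 0.0003 -0.     -0.0012]
[ 0.02  0.7  -0.1 ] [ 0.   -0.   -0.01]
rows 1
```

View pics/s11.png

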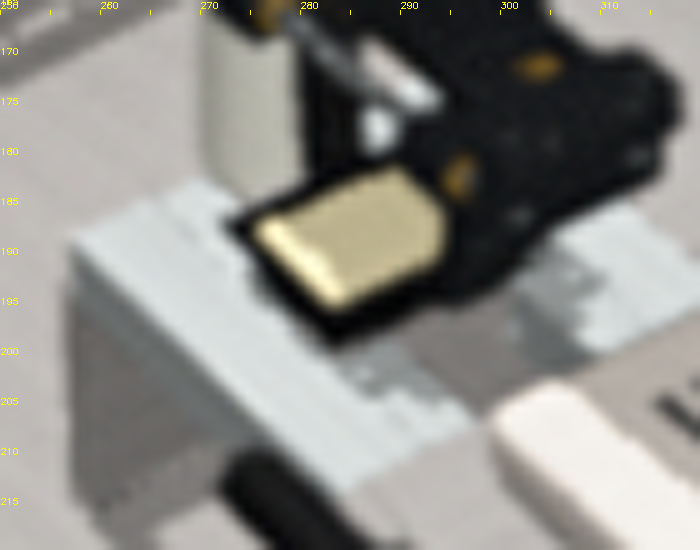

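Emit:
play_rows(
  moves=[
    [[0,0.1,-0.1,0,0,0,1],[0,0.1,0,0,0,0,1],[0,0.1,0,0,0,0,1],[0,0,0,0,0,0,1]],
  ],
)

```text
time: 7.85
eef_pos: [0.6412, 0.1015, 0.1964]
tool_rot: [[0.996, -0.001, 0.091], [-0.091, -0.0, 0.996], [-0.001, -1.0, -0.0]]
force: [-0.1, -0.2, -0.3]
width: 0.675
```

```bash
python3 -c "
from h import *
plan([.6415,.1015,.188],np.pi/2+NY,mx=.8,show=14)
"
```

```text
t 7.85 pos [0.6412 0.1015 0.1964] err [ 0.0003  0.     -0.0084] F [-0.1012 -0.2353 -0.2983] w 0.6750946312772668
rotvec left [ 0.0001 -0.0003 -0.0005]
[0.01 0.42 0.  ] [ 0.   -0.   -0.01]
rows 1
```

Emit:
play_rows(
  moves=[
    [[0,0.15,0,0,0,0,1],[0,0.15,0,0,0,0,1],[0,0.1,0,0,0,0,1],[0,0,0,0,0,0,1]],
  ],
)

```text
time: 8.25
eef_pos: [0.6412, 0.1015, 0.1883]
tool_rot: [[0.996, -0.001, 0.091], [-0.091, -0.0, 0.996], [-0.001, -1.0, -0.0]]
force: [-0.0, 0.4, -0.3]
width: 0.68
```

```bash
python3 -c "
from h import *
plan([.6415,.1015,.188],np.pi/2+NY,mx=.8,show=14)
for n in ['side']: snap(n,n+'6.png')
crop(cv2.imread('pics/side6.png'),250,165,70,55,10,'s12.png')
"
```

```text
t 8.25 pos [0.6412 0.1015 0.1883] err [ 0.0003 -0.     -0.0003] F [-0.0153  0.3796 -0.2604] w 0.6804814620264148
rotvec left [ 0.0002 -0.0002 -0.0008]
[0.02 0.01 0.  ] [ 0.   -0.   -0.01]
rows 1
```

View pics/s12.png

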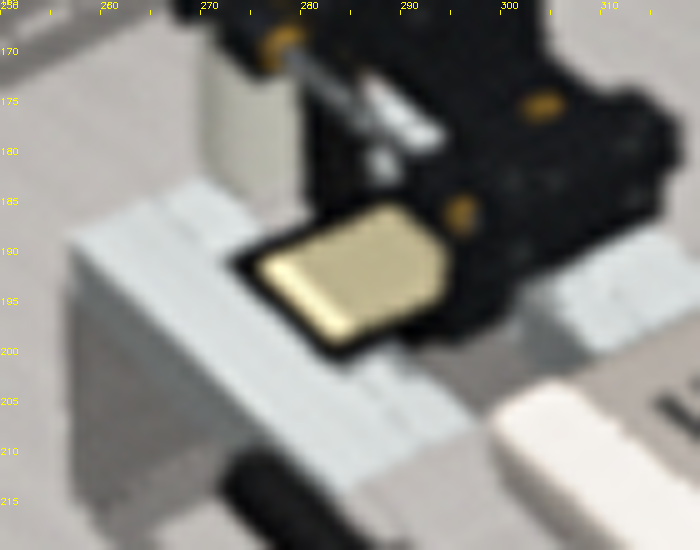

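Emit:
play_rows(
  moves=[
    [[0,0.06,0,0,0,0,1],[0,0,0,0,0,0,1]],
  ],
)

```text
time: 8.5
eef_pos: [0.6415, 0.1016, 0.1879]
tool_rot: [[0.996, 0.0, 0.091], [-0.091, 0.0, 0.996], [0.0, -1.0, 0.0]]
force: [-1.3, -0.7, 1.1]
width: 0.678
```

Emit:
play_rows(
  moves=[
    [[0,0.06,0,0,0,0,1],[0,0,0,0,0,0,1]],
  ],
)

```text
time: 8.7
eef_pos: [0.6415, 0.1017, 0.1877]
tool_rot: [[0.996, 0.001, 0.091], [-0.091, -0.0, 0.996], [0.001, -1.0, -0.0]]
force: [-3.1, 0.7, 8.2]
width: 0.679
```

Emit:
play_rows(
  moves=[
    [[0,-0.06,0,0,0,0,1],[0,0,0,0,0,0,0.5],[0,0,0,0,0,0,0],[0,0,0,0,0,0,0],[0,0,0,0,0,0,0]],
  ],
)

```text
time: 9.2
eef_pos: [0.6413, 0.1015, 0.1873]
tool_rot: [[0.996, -0.0, 0.091], [-0.091, 0.0, 0.996], [-0.0, -1.0, 0.0]]
force: [0.9, -0.2, 0.7]
width: 0.92
```

Emit:
play_rows(
  moves=[
    [[0,-0.3,0,0,0,0,0],[0,-0.6,0,0,0,0,0],[0,-1,0,0,0,0,0],[0,-1,0,0,0,0,0],[0,-1,0,0,0,0,0]],
  ],
)

```text
time: 9.7
eef_pos: [0.6416, 0.1016, 0.2674]
tool_rot: [[0.996, 0.001, 0.091], [-0.091, 0.0, 0.996], [0.001, -1.0, 0.001]]
force: [-1.2, -1.4, -0.3]
width: 1.001
```

```bash
python3 -c "
from h import *
plan([.6415,.1015,.30],np.pi/2+NY,mx=.8,show=5)
for n in ['side','top']: snap(n,n+'7.png')
crop(cv2.imread('pics/side7.png'),250,165,70,55,10,'s13.png')
"
```

```text
t 9.7 pos [0.6416 0.1016 0.2674] err [-0.0001 -0.0001  0.0326] F [-1.157  -1.4411 -0.2542] w 1.0008425748658325
rotvec left [-0.0005 -0.0003  0.001 ]
[-0.  -0.8 -0. ] [-0.01 -0.    0.01]
[-0.  -0.8 -0. ] [ 0. -0. -0.]
[-0.   -0.03 -0.  ] [-0. -0. -0.]
rows 3
```

View pics/s13.png

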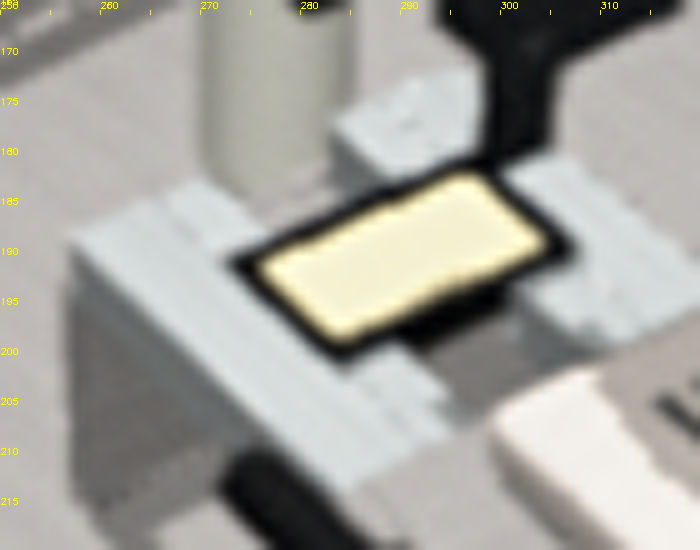

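```bash
python3 -c "
from h import *
crop(C['side']['image'],266,200,50,48,14,'s14.png')
B=unproj('side',[(275.4,211.1),(306.1,238.6)],.202);print(B,B.mean(0))
c,s=np.cos(NY),np.sin(NY);R=np.array([[c,-s],[s,c]])
print((B[:,:2]-NEST)@R, NEST+R@[-.1446,-.1805])
print(proj('side',np.r_[NEST+R@[-.1446,-.1805],.202]), proj('side',np.r_[NEST+R@[-.1446,-.1155],.202]),proj('side',np.r_[NEST+R@[-.1446,-.2455],.202]))
"
```

```text
[[ 0.4931 -0.001   0.202 ]
 [ 0.4862 -0.1346  0.202 ]] [ 0.4897 -0.0678  0.202 ]
[[-0.1378 -0.1146]
 [-0.1326 -0.2483]] [ 0.4804 -0.066 ]
[[287.2815 225.585 ]] [[273.6139 212.2133]] [[301.8857 239.8729]]
```

View pics/s14.png

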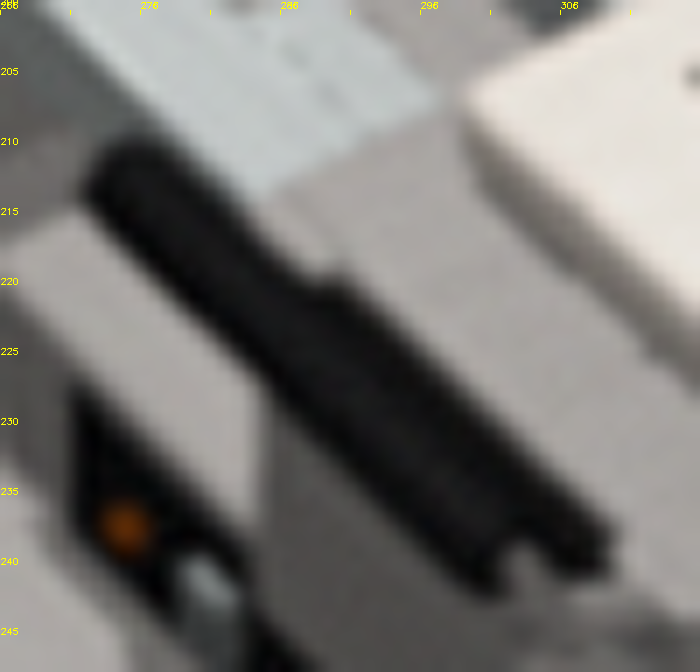

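```bash
python3 -c "
from h import *
print(env.observe()['qpos'])
plan([.4805,-.066,.32],NY,mx=1,show=30)
"
```

```text
[-0.0542  0.771  -0.3293  1.5157  0.2928  0.8965  1.0007]
t 9.8 pos [0.6431 0.1022 0.2694] err [-0.1626 -0.1682  0.0506] F [ 1.0398 -0.5349 -0.1794] w 1.000520177268492
rotvec left [-0.0072  1.5702  0.0032]
[-0.8  -0.29 -1.  ] [-0.  1.  0.]
[-0.68 -0.27 -1.  ] [-0.  1.  0.]
[-0.57 -0.25 -1.  ] [-0.  1.  0.]
[-0.47 -0.24 -1.  ] [-0.  1.  0.]
[-0.37 -0.24 -1.  ] [-0.  1.  0.]
[-0.28 -0.23 -1.  ] [-0.  1.  0.]
[-0.2  -0.22 -1.  ] [-0.  1.  0.]
[-0.12 -0.22 -1.  ] [-0.  1.  0.]
[-0.04 -0.22 -1.  ] [-0.  1.  0.]
[ 0.04 -0.22 -1.  ] [-0.  1.  0.]
[ 0.1  -0.18 -0.8 ] [-0.  1.  0.]
[0. 0. 0.] [-0.  1.  0.]
[0. 0. 0.] [-0.  1.  0.]
[0. 0. 0.] [-0.  1.  0.]
[0. 0. 0.] [-0.  1.  0.]
[0. 0. 0.] [-0.  1.  0.]
[0. 0. 0.] [-0.  1.  0.]
[0. 0. 0.] [-0.  1.  0.]
[0. 0. 0.] [-0.  1.  0.]
[0. 0. 0.] [-0.    0.63  0.  ]
rows 20
```

Emit:
play_rows(
  moves=[
    [[-0.2,-1,-0.2,0,0.5,0,0],[-0.5,-1,-0.6,0,1,0,0],[-0.6,-0.5,-1,0,1,0,0],[-0.5,0,-1,0,1,0,0],[-0.4,0,-1,0,1,0,0]],
  ],
)

```text
time: 10.3
eef_pos: [0.5789, 0.0376, 0.3157]
tool_rot: [[0.899, 0.0, 0.439], [-0.439, -0.0, 0.899], [0.0, -1.0, 0.0]]
force: [0.5, -1.0, -0.7]
width: 1.0
```

Emit:
play_rows(
  moves=[
    [[-0.3,0,-1,0,1,0,0],[-0.2,0,-1,0,1,0,0],[-0.1,0,-1,0,1,0,0],[0,0,-1,0,1,0,0],[0,0,-1,0,1,0,0]],
  ],
)

```text
time: 10.8
eef_pos: [0.5114, -0.0381, 0.3153]
tool_rot: [[0.657, -0.0, 0.754], [-0.754, -0.0, 0.657], [-0.0, -1.0, -0.0]]
force: [0.4, 0.0, -0.2]
width: 0.999
```

```bash
python3 -c "
from h import *
plan([.4805,-.066,.32],NY,mx=1,show=30)
"
```

```text
t 10.8 pos [ 0.5114 -0.0381  0.3153] err [-0.0309 -0.0279  0.0047] F [ 0.4058  0.0063 -0.1552] w 0.999099654588639
rotvec left [ 0.0003  0.8071 -0.    ]
[ 0.02 -0.11 -1.  ] [ 0.  1. -0.]
[ 0.1  -0.11 -1.  ] [ 0.  1. -0.]
[ 0.01 -0.01 -0.08] [ 0.  1. -0.]
[0. 0. 0.] [ 0.  1. -0.]
[0. 0. 0.] [ 0.  1. -0.]
[0. 0. 0.] [ 0.  1. -0.]
[0. 0. 0.] [ 0.  1. -0.]
[0. 0. 0.] [ 0.  1. -0.]
[0. 0. 0.] [ 0.  1. -0.]
[0. 0. 0.] [ 0.  1. -0.]
[0. 0. 0.] [ 0.    0.09 -0.  ]
rows 11
```

Emit:
play_rows(
  moves=[
    [[0,0,-1,0,1,0,0],[0.1,0,-1,0,1,0,0],[0,0,0,0,1,0,0],[0,0,0,0,1,0,0],[0,0,0,0,1,0,0]],
  ],
)

```text
time: 11.3
eef_pos: [0.4819, -0.0642, 0.3154]
tool_rot: [[0.311, -0.0, 0.95], [-0.95, 0.0, 0.311], [-0.0, -1.0, -0.0]]
force: [-0.9, -0.4, 0.6]
width: 1.003
```

Emit:
play_rows(
  moves=[
    [[0,0,0,0,1,0,0],[0,0,0,0,1,0,0],[0,0,0,0,1,0,0],[0,0,0,0,1,0,0],[0,0,0,0,1,0,0]],
  ],
)

```text
time: 11.8
eef_pos: [0.4821, -0.064, 0.3153]
tool_rot: [[-0.083, -0.0, 0.997], [-0.997, 0.0, -0.083], [-0.0, -1.0, -0.0]]
force: [0.2, 0.8, 0.8]
width: 1.001
```

```bash
python3 -c "
from h import *
plan([.4805,-.066,.28],NY,mx=1,show=30)
for n in ['side','top']: snap(n,n+'8.png')
crop(cv2.imread('pics/side8.png'),245,150,110,100,7,'s15.png')
"
```

```text
t 11.8 pos [ 0.4821 -0.064   0.3153] err [-0.0016 -0.002  -0.0353] F [0.1614 0.8371 0.8038] w 1.000989466439134
rotvec left [ 0.0004  0.0074 -0.0001]
[ 0.06  1.   -0.04] [ 0.01  0.09 -0.  ]
[ 0.05  0.77 -0.03] [-0.  0. -0.]
rows 2
```

View pics/s15.png

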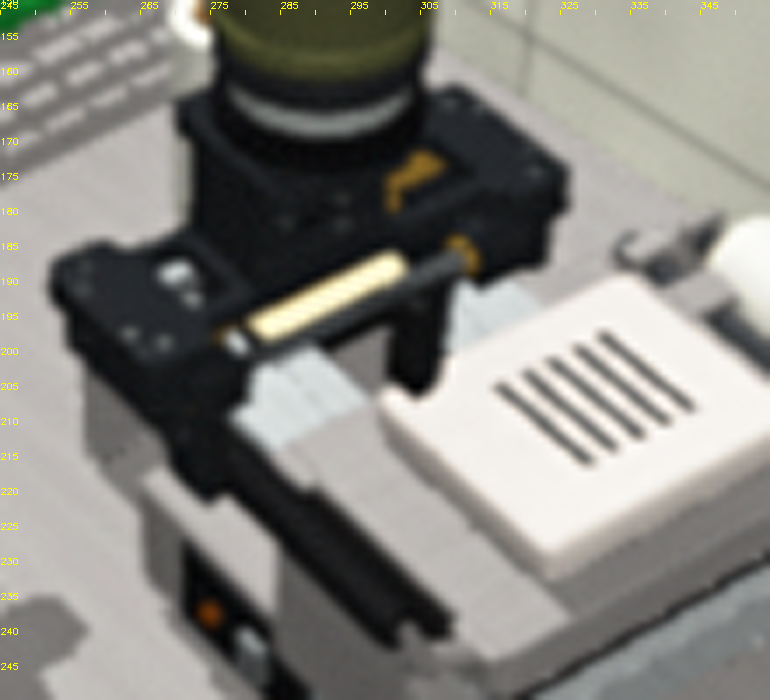

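View pics/top8.png

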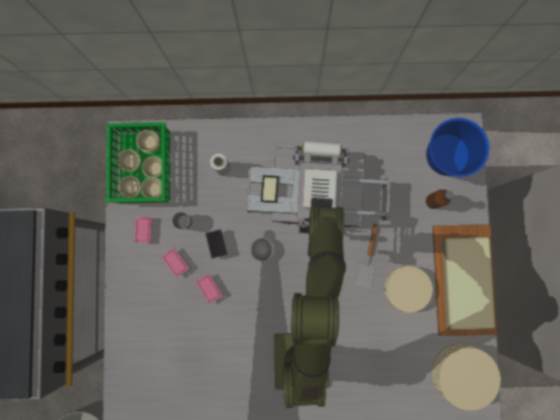

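Emit:
play_rows(
  moves=[
    [[0.1,0.8,-0.05,0,0.1,0,0],[0,0.7,0,0,0,0,0],[0,0.6,0,0,0,0,0],[0,0,0,0,0,0,0]],
  ],
)

```text
time: 12.3
eef_pos: [0.4802, -0.0659, 0.2722]
tool_rot: [[-0.086, -0.003, 0.996], [-0.996, 0.0, -0.086], [-0.0, -1.0, -0.003]]
force: [-0.6, -0.3, 0.3]
width: 1.002
```

```bash
python3 -c "
from h import *
plan([.4805,-.066,.2475],NY,mx=1,show=30)
im=cv2.imread('pics/top8.png').astype(int);x0,y0,x1,y1=258,170,284,206
s=im[y0:y1,x0:x1];w=np.clip(s[...,2]-s[...,0]-8,0,45).astype(float);Y,X=np.mgrid[y0:y1,x0:x1]
P=unproj('top',np.c_[X.ravel(),Y.ravel()],.133)[:,:2];m=np.average(P,axis=0,weights=w.ravel());ev,V=np.linalg.eigh(np.cov(P.T,aweights=w.ravel()));print('tray',m,'yaw',np.arctan(V[1,1]/V[0,1]),'nest',NEST,NY)
snap('side','side9.png')
crop(cv2.imread('pics/side9.png'),245,150,110,100,7,'s16.png')
"
```

```text
t 12.3 pos [ 0.4802 -0.0659  0.2722] err [ 0.0003 -0.0001 -0.0247] F [-0.629  -0.2857  0.3319] w 1.0024186471252692
rotvec left [ 0.0033  0.0045 -0.0001]
[0.   1.   0.02] [ 0.04  0.06 -0.  ]
[0.   0.24 0.  ] [-0. -0.  0.]
rows 2
tray [0.6416 0.1014] yaw -0.12306247324457974 nest [0.6407 0.1007] -0.0905
```

View pics/s16.png

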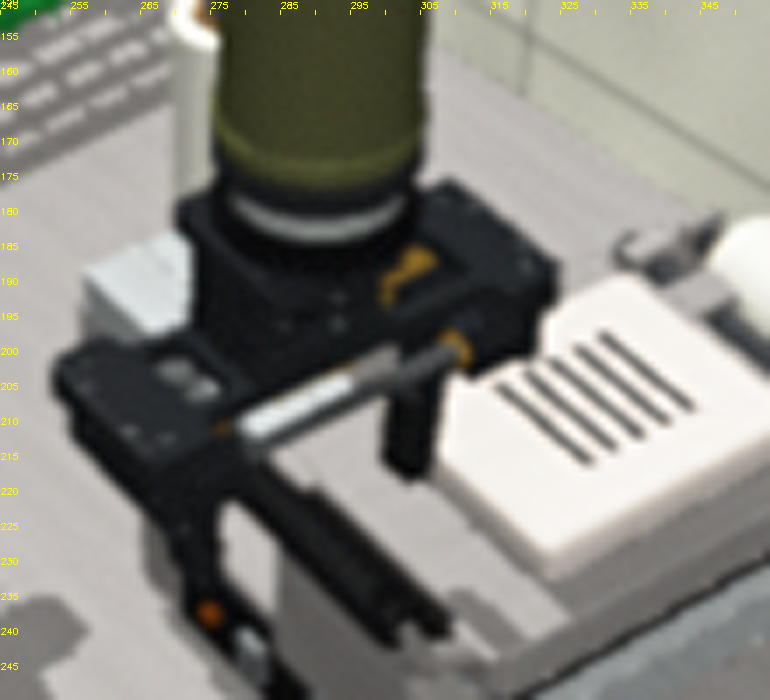

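Emit:
play_rows(
  moves=[
    [[0,0.4,0.02,0,0,0,0],[0,0.4,0,0,0,0,0],[0,0.4,0,0,0,0,0],[0,0,0,0,0,0,0]],
  ],
)

```text
time: 12.75
eef_pos: [0.4809, -0.0659, 0.2485]
tool_rot: [[-0.088, -0.002, 0.996], [-0.996, 0.0, -0.088], [-0.0, -1.0, -0.002]]
force: [0.5, -0.5, 0.1]
width: 1.0
```

```bash
python3 -c "
from h import *
plan([.4805,-.066,.2475],NY,mx=1,show=30)
snap('side','side10.png')
crop(cv2.imread('pics/side10.png'),245,150,110,100,7,'s17.png')
"
```

```text
t 12.75 pos [ 0.4809 -0.0659  0.2485] err [-0.0004 -0.0001 -0.001 ] F [ 0.4587 -0.5476  0.1115] w 0.999528657571072
rotvec left [ 0.0022  0.0028 -0.0001]
[ 0.    0.05 -0.02] [ 0.03  0.03 -0.  ]
rows 1
```

View pics/s17.png

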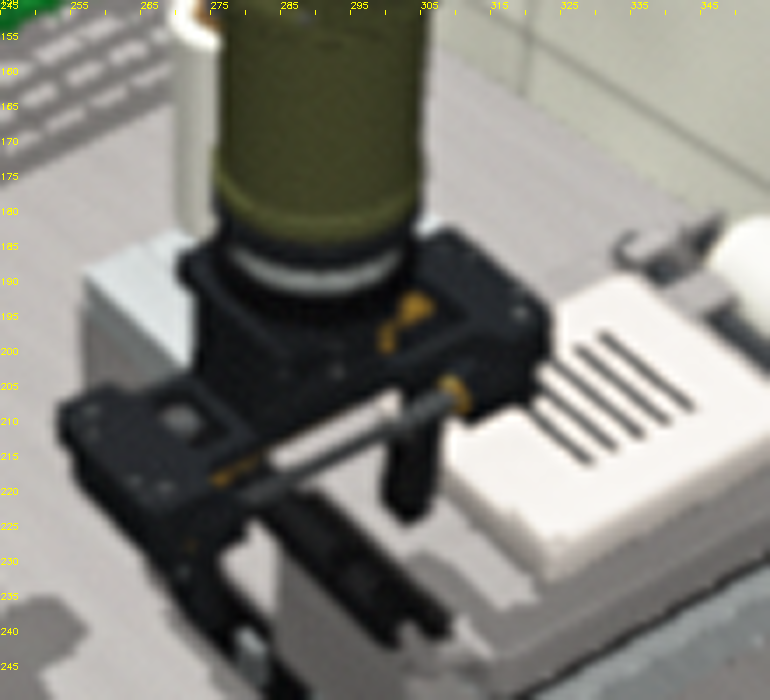

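Emit:
play_rows(
  moves=[
    [[0,0,0,0,0,0,0.5],[0,0,0,0,0,0,1],[0,0,0,0,0,0,1],[0,0,0,0,0,0,1],[0,0,0,0,0,0,1]],
  ],
  newtons=10,
)

```text
time: 13.3
eef_pos: [0.4816, -0.0661, 0.2496]
tool_rot: [[-0.088, 0.0, 0.996], [-0.996, 0.0, -0.088], [-0.0, -1.0, 0.0]]
force: [-0.3, 0.8, 0.2]
width: 0.569
```

Emit:
play_rows(
  moves=[
    [[0,0,0,0,0,0,1],[0,0,0,0,0,0,1]],
  ],
  newtons=10,
)

```text
time: 13.5
eef_pos: [0.4815, -0.066, 0.2495]
tool_rot: [[-0.088, 0.0, 0.996], [-0.996, 0.0, -0.088], [-0.0, -1.0, 0.0]]
force: [-0.2, -0.2, -0.3]
width: 0.392
```

Emit:
play_rows(
  moves=[
    [[0,0.05,0,0,0,0,1],[0,0,0,0,0,0,1],[0,0,0,0,0,0,1],[0,0,0,0,0,0,1]],
  ],
)

```text
time: 13.9
eef_pos: [0.4801, -0.0659, 0.2482]
tool_rot: [[-0.088, -0.003, 0.996], [-0.996, 0.0, -0.088], [-0.0, -1.0, -0.003]]
force: [-4.6, 0.3, 2.2]
width: 0.246
```

Emit:
play_rows(
  moves=[
    [[0,0,-0.03,0,0,0,1],[0,0,0,0,0,0,1],[0,-0.1,0.02,0,0,0,1],[0,-0.1,0.02,0,0,0,1]],
  ],
  newtons=60,
)

```text
time: 14.3
eef_pos: [0.4807, -0.066, 0.2514]
tool_rot: [[-0.088, -0.003, 0.996], [-0.996, 0.0, -0.088], [0.0, -1.0, -0.003]]
force: [-3.3, 0.7, -14.9]
width: 0.226
```

Emit:
play_rows(
  moves=[
    [[0,-0.1,0.02,0,0,0,1],[0,-0.1,0.02,0,0,0,1],[0,-0.1,0.02,0,0,0,1]],
  ],
)

```text
time: 14.6
eef_pos: [0.4823, -0.0661, 0.2587]
tool_rot: [[-0.088, -0.002, 0.996], [-0.996, 0.0, -0.088], [-0.0, -1.0, -0.002]]
force: [-4.0, 1.1, -6.6]
width: 0.228
```

Emit:
play_rows(
  moves=[
    [[0,-0.15,0.03,0,0,0,1],[0,-0.15,0.03,0,0,0,1],[0,-0.15,0.03,0,0,0,1]],
  ],
)

```text
time: 14.9
eef_pos: [0.4847, -0.0664, 0.2679]
tool_rot: [[-0.088, 0.0, 0.996], [-0.996, 0.0, -0.088], [-0.0, -1.0, 0.0]]
force: [-3.8, 0.3, -6.6]
width: 0.219
```

```bash
python3 -c "
from h import *
o=env.observe();print(o['eef_pos'],o['force'],o['width'])
snap('side','side11.png')
crop(cv2.imread('pics/side11.png'),245,150,110,100,7,'s18.png')
"
```

```text
[ 0.4847 -0.0664  0.2679] [-3.8423  0.2644 -6.5967] 0.2188162319682581
```

View pics/s18.png

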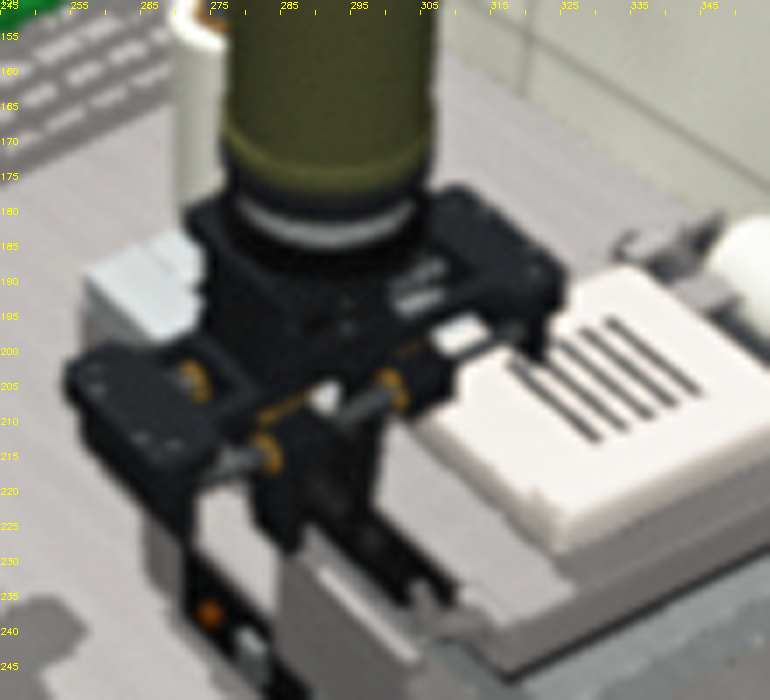

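Emit:
play_rows(
  moves=[
    [[0,-0.2,0.05,0,0,0,1],[0,-0.2,0.05,0,0,0,1],[0,-0.2,0.05,0,0,0,1],[0,-0.2,0.05,0,0,0,1]],
  ],
)

```text
time: 15.35
eef_pos: [0.4896, -0.0668, 0.2841]
tool_rot: [[-0.088, 0.002, 0.996], [-0.996, -0.0, -0.088], [0.0, -1.0, 0.002]]
force: [-2.2, -0.8, -6.3]
width: 0.22
```

Emit:
play_rows(
  moves=[
    [[0,-0.2,0.06,0,0,0,1],[0,-0.2,0.06,0,0,0,1],[0,-0.2,0.07,0,0,0,1],[0,-0.1,0.03,0,0,0,1],[0,0,0,0,0,0,1]],
  ],
)

```text
time: 15.85
eef_pos: [0.4947, -0.0674, 0.2981]
tool_rot: [[-0.088, 0.004, 0.996], [-0.996, -0.0, -0.088], [0.0, -1.0, 0.004]]
force: [4.1, -1.3, -8.6]
width: 0.222
```

```bash
python3 -c "
from h import *
plan([.496,-.066,.2998],NY,show=3)
snap('side','side12.png')
crop(cv2.imread('pics/side12.png'),265,170,100,85,8,'s19.png')
crop(cv2.imread('pics/side10.png'),265,170,100,85,8,'s20.png')
"
```

```text
t 15.85 pos [ 0.4947 -0.0674  0.2981] err [0.0013 0.0014 0.0017] F [ 4.1365 -1.2884 -8.5877] w 0.22167604552129996
rotvec left [-0.0041  0.0024  0.0001]
[-0.07 -0.08  0.06] [-0.05  0.03  0.  ]
rows 1
```

View pics/s19.png

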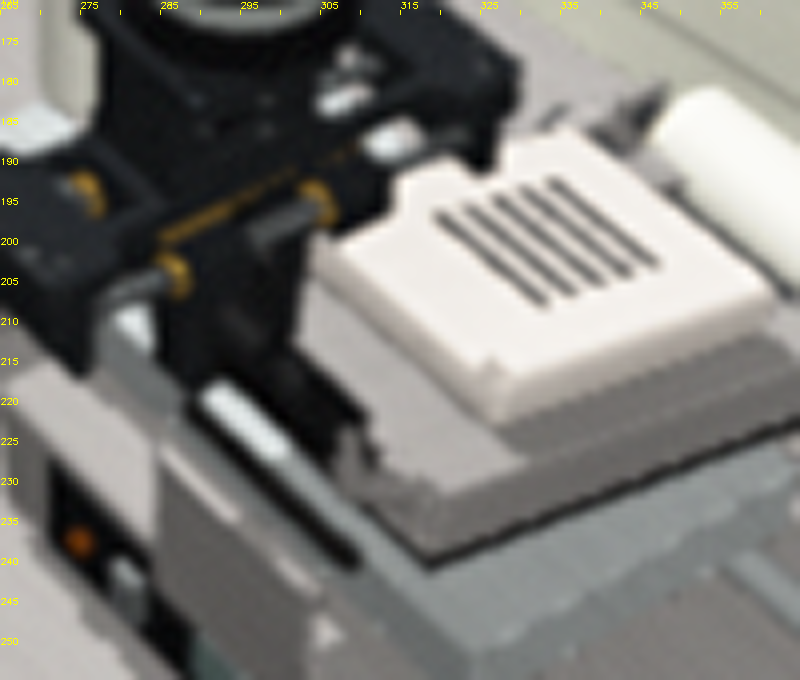

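View pics/s20.png

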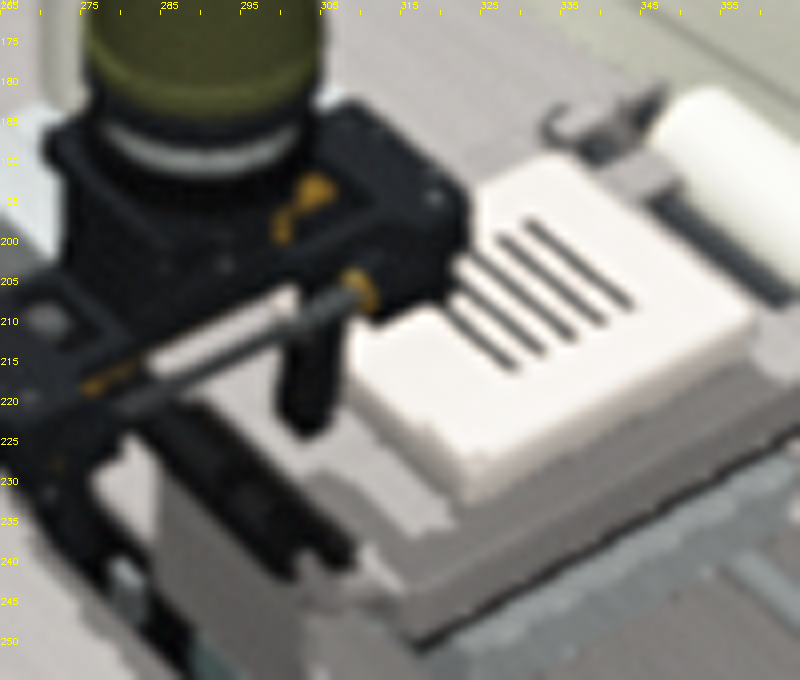

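```bash
python3 -c "
from h import *
c,s=np.cos(NY),np.sin(NY);R=np.array([[c,-s],[s,c]])
H=np.r_[np.array([.4805,-.066])+R@[.265,0],.150]
def w(p,t):
  x,y,z=p; X=x*np.cos(t)+z*np.sin(t); Z=-x*np.sin(t)+z*np.cos(t)
  return np.r_[H[:2]+R@[X,y],H[2]+Z]
k=lambda x,y:((x+.5)/8-.5+265,(y+.5)/8-.5+170)
for nm,p in [('front low',(-.22,-.075,-.0)),('label',(-.184,-.055,.04))]:
  print(nm,[np.round(proj('side',w(p,t))[0],1) for t in (0,.12,.16,.18,.2,.22,.26)])
print(k(415,645),k(432,568),k(470,490),k(500,410))
print(w((-.265,0,.052),.2),w((-.265,0,.052),.19))
o=env.observe();print(o['eef_pos'],o['force'])
"
```

```text
front low [array([316.1, 248. ]), array([317.2, 241.3]), array([317.8, 238.9]), array([318.1, 237.7]), array([318.5, 236.5]), array([318.9, 235.2]), array([319.7, 232.7])]
label [array([322.6, 228.3]), array([325. , 221.8]), array([325.9, 219.6]), array([326.4, 218.4]), array([327. , 217.3]), array([327.5, 216.2]), array([328.7, 213.9])]
(316.4375, 250.1875) (318.5625, 240.5625) (323.3125, 230.8125) (327.0625, 220.8125)
[ 0.496  -0.0674  0.2536] [ 0.495  -0.0673  0.2511]
[ 0.4946 -0.0673  0.2979] [ 4.2585 -2.3731 -8.4271]
```

Emit:
play_rows(
  moves=[
    [[0,-0.15,0.08,0,0,0,1],[0,-0.15,0.08,0,0,0,1],[0,-0.1,0.04,0,0,0,1],[0,0,0,0,0,0,1],[0,0,0,0,0,0,1]],
  ],
)

```text
time: 16.4
eef_pos: [0.498, -0.0677, 0.3058]
tool_rot: [[-0.088, 0.003, 0.996], [-0.996, -0.0, -0.088], [0.0, -1.0, 0.003]]
force: [4.4, -1.4, -9.1]
width: 0.223
```

Emit:
play_rows(
  moves=[
    [[0,0,0,0,0,0,1],[0,0,0,0,0,0,1],[0,0,0,0,0,0,1],[0,0,0,0,0,0,1],[0,0,0,0,0,0,1]],
  ],
)

```text
time: 16.9
eef_pos: [0.498, -0.0676, 0.3058]
tool_rot: [[-0.088, 0.003, 0.996], [-0.996, -0.0, -0.088], [0.0, -1.0, 0.003]]
force: [5.4, -3.0, -8.4]
width: 0.218
```

```bash
python3 -c "
from h import *
o=env.observe();print(o['time'],o['eef_pos'],o['force'],o['width'])
snap('side','side13.png');snap('top','top13.png')
crop(cv2.imread('pics/side13.png'),265,170,100,85,8,'s21.png')
crop(cv2.imread('pics/side13.png'),170,130,150,110,5,'s22.png')
crop(cv2.imread('pics/top13.png'),170,135,180,130,4,'t13.png')
im=cv2.imread('pics/top13.png').astype(int);x0,y0,x1,y1=258,170,284,206
s=im[y0:y1,x0:x1];w=np.clip(s[...,2]-s[...,0]-8,0,45).astype(float);Y,X=np.mgrid[y0:y1,x0:x1]
P=unproj('top',np.c_[X.ravel(),Y.ravel()],.133)[:,:2];print(np.average(P,axis=0,weights=w.ravel()))
"
```

```text
16.9 [ 0.498  -0.0676  0.3058] [ 5.4048 -2.9563 -8.3886] 0.2176430858659617
[0.6415 0.1014]
```

View pics/s21.png

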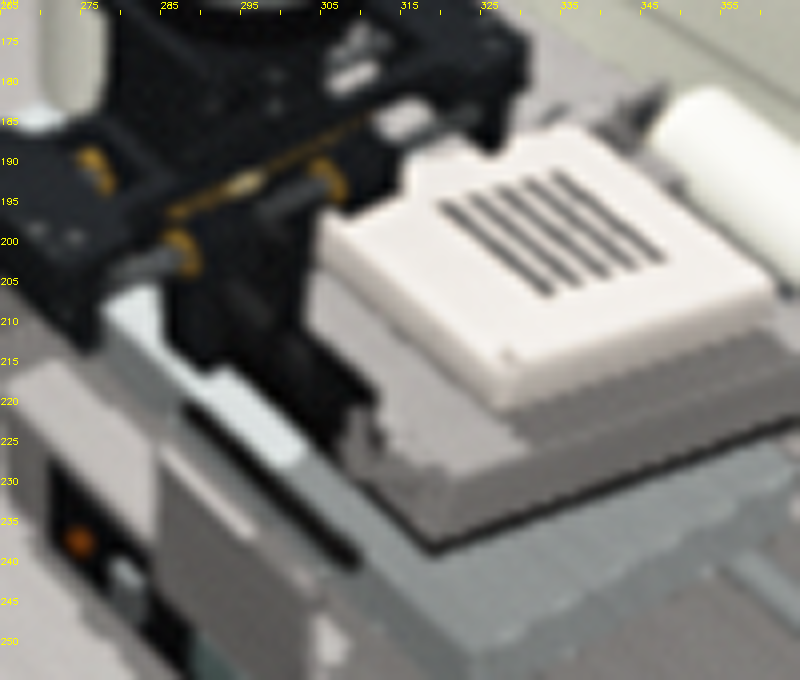

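View pics/t13.png

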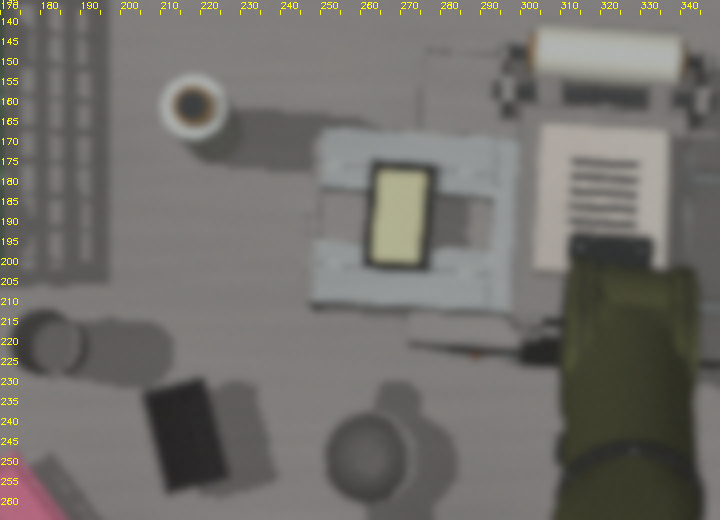

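View pics/s22.png

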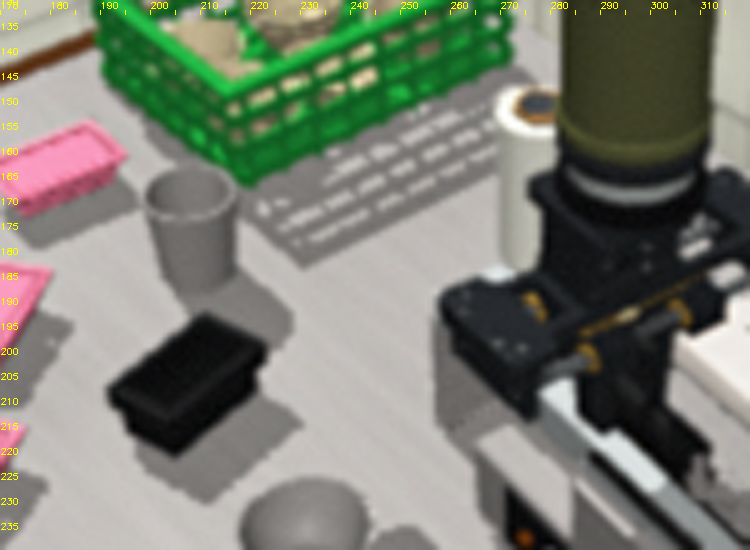

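```bash
python3 -c "
from h import *
o=env.observe();print(o['time'],o['eef_pos'],o['force'],o['width'],np.abs(o['joint_velocities']).max())
print(env.sign_off())
"
```

```text
17.0 [ 0.498  -0.0677  0.3057] [ 4.7715 -1.5894 -8.9427] 0.21593964892299491 0.002787172767197421
the job is handed in; nothing more can be done
None
```

The filled tray is seated in the nest and released. After that I broke the sealing head free by its handle and handed the job in at about 17 s, still holding it open. `env.sign_off()` gave no verdict.

**Tray:**
- I took the filled tray (cream block, side image (242,187)), not the black spare stack or the pink look-alikes.
- It met the plate with about 8 N at the expected height before I let go.
- With the head open, the top view put its centre within about 1 mm of the nest.
- Both pictures show the rim flat. One blurry yaw estimate came out 0.03 rad off the nest direction, within tolerance.

**Head:**
- The pull reached about 15 N in the readings, then fell to the head's weight.
- Tracking two corners of the head in the side image gives about 0.20 rad, a gap of roughly 44 mm. I had no direct reading of the joint.
- The arm stood still over the last 0.5 s, gripping at 60 N and carrying about 9 N.
- The handle may have slipped a few mm in the fingers: the tool's rise alone would give about 0.22 rad. It was steady at the end.

**Bystanders:** The spare trays, bowl, cup and spare roll look unmoved in the last pictures. I did not check the spatula or oil bottle closely at the end, but the arm never went near them.

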